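# Hook a push dispenser's return spring onto its anchor post with a spring puller

### The job

The return spring of the push dispenser has come off: take the forked spring puller from the tool rack and with it, not with the fingers, stretch the spring's hook end forward and down over the anchor post in the adjusting slot, until its eye is caught under the post's head and holds the push bar fully out. Feel your way gently: never press the eye or the puller hard against the post or the dispenser. Then stand the puller back upright in its free hole in the rack and leave everything else where it is.

Things in the scene. Friction and masses are not known exactly. Their poses are not given: they have to be found in the camera images.
- puller_grip (a point): Forked spring puller, the only tool in the rack with a flat-sided wooden handle, 26 (x) by 18 (y) by 60 (z) mm; this point is the handle's centre. z points up the handle, y from tine to tine, x is the pulling direction (alike both ways). Below this point: handle ends 30 mm down, steel collar (diameter 36) 30 to 35, tapered ferrule (diameter 21) to 47, shank (diameter 10) to 71. About 0.15 kg.
- rack: Fixed steel rack: plate 70 (x) by 190 (y) by 5 mm, top 95 mm above the shelf, on two end legs; origin on the shelf under its centre. Three square holes, 26 mm wide, at x = 0 and y = -60, 0, +60 mm, each with a tool hanging by its collar: puller, screwdriver, ice pick, in varying order; the last two have round handles and stay. The puller's handle centre is 130 mm above the shelf when it hangs there.
- anchor_plate: Slotted adjusting plate on the dispenser's deck; origin on the deck at mid-slot, x to the dispenser's rear, z up. In it the steel anchor post is clamped, at y = 0 and anywhere from x = -13 to +13 mm: where is not measured, find it by feel or sight. Above the deck: foot flange diameter 21 up to 9 mm, neck diameter 8 up to 18, head diameter 14.6 up to 23. Pump barrel, 31 mm high: 58 mm to +y.
- spring: The return spring. Origin: its rear end on the push bar's rear stud, 30 mm above the deck, in line with the slot and 129 mm behind its middle (+x) with the bar fully out. Its -x axis runs along the spring: coil (20 mm thick) from 12 to 62 mm, the hook's straight neck to 82, then the flat eye, centre at 95 when slack. It swings sideways easily, stays about level by itself and bends down 10 mm for about 1 N.
- spring_neck (a point): Point on the spring's axis 72 mm from its rear end: mid-neck while slack (it does not move with the stretch). Wire 4.4 mm thick; eye: inner diameter 18, outer 27 mm. Tines astride the neck, moved in -x, bear on the eye's rear shoulders, 15.5 mm (mid-tine) behind its centre; the slot's roof can press the neck down. The eye drops freely over the head within 1.7 mm of centre; more than about 3 mm off it stops on it, 25 mm above the deck.
- push_bar (a joint): Travel of the push bar in m: 0 fully out (towards the front, -x of the dispenser), 0.018 fully pressed in. It carries the spring's rear stud and slides with about 1 N of friction, so the first pull brings it out to its stop. Then the spring stretches, from 1.6 N on, by 1 mm for each 0.16 N: 21 to 47 mm (5 to 9.1 N) bring the slack eye over the post; hooked, it stays 5 mm less.
- puller: The same puller; origin between its tine tips, 88 mm below the handle's centre, same axes. Fork: bridge 6 (x) by 19 (y) mm, its underside (the slot's roof) 79 mm below the handle's centre; below it two tines, each 6 (x) by 5 (y) mm and 9 mm long, with a 9 mm wide slot between them.
- dispenser: Push dispenser, cover off, clamped to an upright tube (diameter 32, height 206 mm). Origin at the tube's foot on the shelf; its front, with the push plate, faces -x. Flat deck 225 (x) by 130 (y) mm, 135 mm above the shelf. The slot's middle is 214 mm in front of the tube; the push plate, 86 mm in front of that, reaches 30 mm above the deck.
- screwdriver: Bystander: screwdriver with a round black handle in the rack; origin 88 mm below mid-handle.
- ice_pick: Bystander: ice pick with a round wooden handle in the rack; origin 88 mm below mid-handle.
- bowl: Bystander: shallow aluminium bowl, diameter 150, height 42 mm, under the dispenser's front; origin under its centre.
- mortar: Bystander: stone mortar, diameter 170, height 125 mm; origin under its centre.
- board: Bystander: yellow plastic cutting board 200 by 300 by 12 mm; origin under its centre.
- pestle: Bystander: wooden pestle 215 mm long, diameter 42, lying on the board; origin at one end.
- sauce_bottle: Bystander: glass bottle, diameter 62, height 190 mm; origin under its centre.
- cover: Bystander: the dispenser's sheet-metal cover, 226 by 134 by 48 mm, set down behind the rack; origin under its centre.
Not all that is in view belongs to the job. What is shaped like the puller but purple is not meant. Leave any red look-alike of the rack alone.

How it is judged (in metres and radians):
On the way, in this order (a step that is already met when the one before it is completed fails the run):
1. the puller is lifted out of the rack (z of puller_grip in the frame of rack above 0.16 m), for 0.1 s.
2. the puller's fork has drawn the push bar out and stretches the spring (value of joint push_bar below 0.003 m and contact force between puller and spring above 4 N), for 0.1 s.
3. the eye is caught round the post's neck, the post carries the spring's pull, and the puller has let go (contact force between spring and anchor_plate above 2 N and angle between spring's own x axis and vertical below 1.49 rad and angle between the x axis of spring and the x axis of anchor_plate, either way round below 0.2 rad and contact force between puller and spring below 0.3 N), for 0.3 s.
At the end, for the whole second after the job is handed in: The eye is caught under the post's head: the post takes the spring's pull (over 2 N) and the spring slopes down to it (over 4.6 degrees), in line with it; the push bar is within 3 mm of fully out; the puller stands upright (within 7 degrees) in a rack hole, its collar on the plate, at rest (contact force between spring and anchor_plate above 2 N and angle between spring's own x axis and vertical below 1.49 rad and angle between the x axis of spring and the x axis of anchor_plate, either way round below 0.2 rad and value of joint push_bar below 0.003 m and z of puller_grip in the frame of rack between 0.125 and 0.135 m and x of puller_grip in the frame of rack between -0.02 and 0.02 m and y of puller_grip in the frame of rack between -0.08 and 0.08 m and angle between puller_grip's own z axis and vertical below 0.12 rad and linear speed of puller below 0.02 m/s); the robot touches nothing.
It fails at once if a bystander is moved by more than 40 mm (distance of any of screwdriver, ice_pick, bowl, mortar, board, pestle, sauce_bottle, cover from where it was at the start of the episode above 0.04 m).
It fails at once if the spring's eye is pressed or jerked against the post with more than 20 N (contact force between spring and anchor_plate above 20 N).
It fails at once if the puller is pressed on the dispenser or its spring with more than 30 N (contact force between puller and dispenser above 30 N).
It fails at once if the fingers or the arm touch the spring instead of the puller (contact force between any of the fingers, the arm and spring above 0.5 N).
It also fails if it takes over 72 s, if anything falls off the work surface, if the arm or the gripper's body presses on something with over 40 N, if the wrist force passes 120 N, or if a joint passes its speed limit or range.

### The arm

A 6-joint arm with a two-finger parallel gripper is mounted at the origin on the work surface. World frame = base frame: x ahead of the robot, y to its left, z up, the work surface at z = 0. Lengths are in mm, angles in rad, forces in N, time in s.
With the tool pointing down it reaches from about 275 to 1000 mm from the base axis. Payload 8.4 kg.
Tool frame: the origin (TCP) lies at the very end of the fingers, on their centre line; the grasp point (between the pads) lies behind it (r.grip_point_offset is the x of the grasp point in the tool frame, in mm); x points along the fingers, z is the direction in which the jaws open and shut, and the axes are right-handed (so a half turn about x gives the same grasp; the last joint's range is limited). The gripper opens to 85 mm and grips with 20 to 120 N. Pads are 22 mm wide; open, the fingers measure 114 mm over their backs; the gripper's body (76 mm by 85 mm) begins 54 mm behind the grasp point. The pads swing forward as they close: fully open they stand 13 mm farther back than shut.
Start: joints at [-1.343, 0.353, 1.633, -0, 1.155, -0.002], TCP at [142.362, -608.573, 207.881] pointing down, gripper open.
Joint ranges: [-2.63, 2.63], [-0.92, 2.1], [0.06, 2.66], [-1.3, 4.44], [0, 2.69], [-3.02, 3.02]. Speed limits (rad/s): [2.22, 2.22, 2.79, 3.14, 3.14, 3.14].

### API

Orientations are given as [roll, pitch, yaw] about the fixed x, y, z axes, in that order (R = Rz(yaw) Ry(pitch) Rx(roll)).
In Python, from rig import r, vision, order gives the robot as it stands. The module is installed in compiled form; this text tells all that it offers.
- The arm moves only by the tool step_arm, never from a script. Its argument "rows" is a list of rows, each a list of 7 numbers: the shift along the world's x, y, z in mm, then the turn, a rotation vector about the world's x, y, z in rad, then the finger opening in mm, from 0 to 85.4. A call has exactly 8 rows; each row is the pose to reach, as a shift and turn from the pose measured when the call began; what a row does not reach only later rows make up. A row lasts 1/8 s, in which the tool goes at most 62.5 mm and 10.7 degrees, less where a joint would pass 70% of its speed; a pose out of reach is approached as far as the arm can. A call with a gripper value outside its range is refused whole. The fingers move at their own pace and stop on an object; "force" is the grip in N (left out, the last holds). Time passes only in rows, so rows that repeat a pose let the fingers close, or fill a call up. It gives the time, the measured TCP pose, the force and the opening at its end, in the units of the state.
- r.sense(): the state, without advancing time (a new reading comes with each control period).
- vision.grab_frame(name): name is "scene" or "top" or "wrist"; returns (picture, depth): 480x640x3 uint8, red, green, blue; 480x640 float32, mm along the optical axis (not along the pixel's ray), 0 where there is no reading.
- vision.camera_info(name): a dict with "K" (3x3 intrinsics, pixels), "origin" and "attitude" of the camera in the world; the wrist camera has in their place "tool_from_camera" (4x4, takes a point from camera to tool coordinates, whose origin is the TCP and whose axes are the tool frame's). Camera axes: x right, y down, z forward; pixel columns grow to the right and rows downward; lengths in mm; the calibration is good to about 2 mm. A picture is of the moment at which its call begins: read the wrist's pose just before it. camera_info takes no time and is no camera call.
- order.sign_off(): hands the job in, once; it reports no verdict.
The state is a dict: "clock": time; "qpos": joint angles; "qvel": joint speeds; "joint_efforts": joint torques, N m; "eef_pos": TCP position; "tcp_rot": TCP orientation; "contact_force": force on the tool from outside, world axes, zero at the start; "wrist_torque": the same for the moment, N m; "opening": opening from 0.0 (shut) to 1.0 (fully open).
Only numpy, scipy, OpenCV 4.12 (cv2) and the standard library are available. Lean on these libraries where they do the work, as an engineer would, in place of code of your own. Each camera call takes 0.05 s, during which the arm holds its last target.

## Working session

There is one attempt and no reset: what is moved stays moved. The work goes in short steps, Python scripts to look and compute and a tool call to move; the robot and the scene stay as the last step left them, time stands still between calls to the robot, and variables do not carry over. Pictures are saved under pics/ and viewed, and the job is handed in when it is done.

Besides the shell and the picture viewer there is one more tool, called after "Call:" in YAML: its name, and indented under it one key for each argument. step_arm: Moves the arm, as the interface text tells. Its arguments: {"type":"object","properties":{"rows":{"type":"array"},"force":{"type":"number"}},"required":["rows"]}

```bash
ls; mkdir -p pics
python3 - <<'E'
from rig import r, vision, order
import cv2, numpy as np
print(r.sense(), r.grip_point_offset)
for n in ("scene","top","wrist"):
    p,d=vision.grab_frame(n); cv2.imwrite(f"pics/{n}0.png",p[:,:,::-1]); np.save(f"pics/{n}0.npy",d); np.save(f"pics/{n}0c.npy",p)
    print(n,vision.camera_info(n))
E
```

```text
pics
{'clock': 0.0, 'qpos': array([-1.34342629e+00,  3.53650666e-01,  1.63416418e+00, -2.34755355e-06,
        1.15517377e+00, -2.39761001e-03]), 'qvel': array([-0.00047793,  0.00101244,  0.0005914 ,  0.00017945,  0.00081921,
       -0.00159806]), 'joint_efforts': array([ 8.80597918e-05, -6.05251837e+01, -3.42064333e+01, -1.16876486e-04,
        9.19117330e-03, -2.26563736e-05]), 'eef_pos': array([ 142.22849117, -608.06981254,  207.14726847]), 'tcp_rot': array([3.14073261, 1.56940037, 1.79970488]), 'contact_force': array([-0.40842862, -0.04815474,  0.35879119]), 'wrist_torque': array([ 0.01269884, -0.00774545,  0.03667838]), 'opening': 0.99846235154089} -18.700000000000003
scene {'K': array([[460.70129051,   0.        , 324.12423473],
       [  0.        , 460.70129051, 247.32767576],
       [  0.        ,   0.        ,   1.        ]]), 'origin': array([1003.04758948,  327.43820257,  926.56374717]), 'attitude': array([-2.49334327e+00,  1.49224425e-03,  2.17747590e+00])}
top {'K': array([[492.72182045,   0.        , 318.6450813 ],
       [  0.        , 492.72182045, 239.78515583],
       [  0.        ,   0.        ,   1.        ]]), 'origin': array([ 296.13190037,  -47.4639693 , 1265.10537927]), 'attitude': array([-2.9543674 ,  0.01062532, -1.59123929])}
wrist {'K': array([[331.34861756,   0.        , 316.6221619 ],
       [  0.        , 331.34861756, 243.37838183],
       [  0.        ,   0.        ,   1.        ]]), 'tool_from_camera': array([[-5.69386965e-04, -2.99182781e-01,  9.54195651e-01,
        -1.65362331e+02],
       [ 1.85600902e-03, -9.54194478e-01, -2.99181306e-01,
         7.57007523e+01],
       [ 9.99998116e-01,  1.60064579e-03,  1.09859184e-03,
         1.76720997e-01],
       [ 0.00000000e+00,  0.00000000e+00,  0.00000000e+00,
         1.00000000e+00]])}
```

View pics/scene0.png

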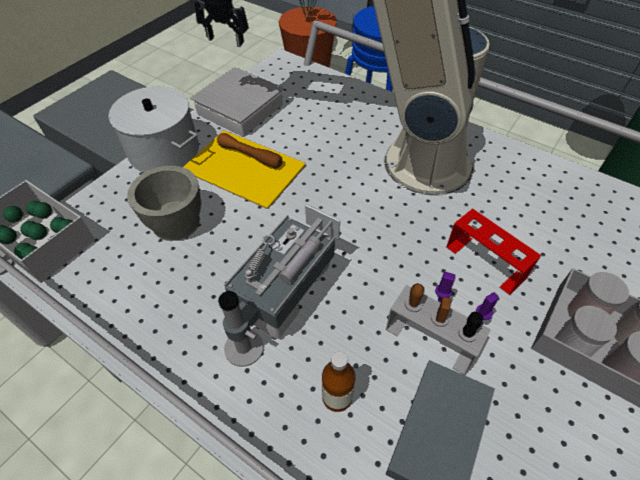

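View pics/top0.png

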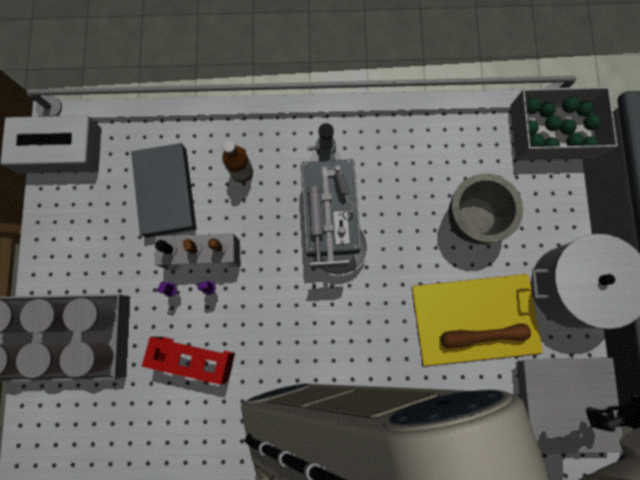

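View pics/wrist0.png

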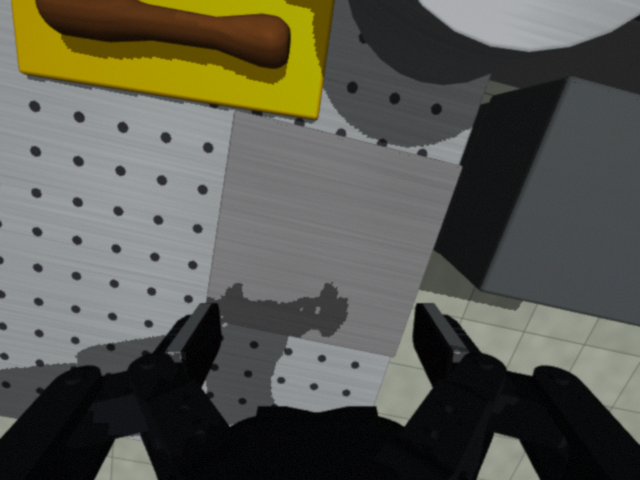

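```bash
cat > h.py <<'E'
import numpy as np, cv2
from scipy.spatial.transform import Rotation as R
from rig import r, vision, order
def cam(name,s=None):
    c=vision.camera_info(name); K=c['K']
    if name=='wrist':
        T=R.from_euler('xyz',s['tcp_rot']).as_matrix(); M=c['tool_from_camera']
        return K, T@M[:3,:3], s['eef_pos']+T@M[:3,3]
    return K, R.from_euler('xyz',c['attitude']).as_matrix(), c['origin']
def ray(C,u,v,z=None):
    K,A,o=C; d=A@np.linalg.solve(K,[u,v,1.])
    if z is None: return o,d/np.linalg.norm(d)
    return o+d*(z-o[2])/d[2]
def proj(C,P):
    K,A,o=C; p=K@(A.T@(np.asarray(P,float)-o)); return p[:2]/p[2]
def cloud(C,d):
    K,A,o=C; v,u=np.mgrid[0:480,0:640]
    P=np.stack([(u-K[0,2])/K[0,0]*d,(v-K[1,2])/K[1,1]*d,d],-1)@A.T+o
    P[d<=0]=np.nan; return P
def tri(*cr):
    A=np.zeros((3,3));b=np.zeros(3)
    for C,u,v in cr:
        o,d=ray(C,u,v); M=np.eye(3)-np.outer(d,d); A+=M;b+=M@o
    x=np.linalg.solve(A,b); return x,[proj(C,x)-np.array([u,v]) for C,u,v in cr]
def snap(name,tag):
    s=r.sense(); p,d=vision.grab_frame(name); C=cam(name,s)
    cv2.imwrite(f'pics/{tag}.png',p[:,:,::-1]); np.savez(f'pics/{tag}.npz',p=p,d=d,K=C[0],A=C[1],o=C[2]); return s,p,d,C
def load(tag):
    z=np.load(f'pics/{tag}.npz'); return z['p'],z['d'],(z['K'],z['A'],z['o'])
E
python3 - <<'E'
from h import *
for n in('scene','top'):
    C=cam(n); p=np.load(f'pics/{n}0c.npy'); d=np.load(f'pics/{n}0.npy'); np.savez(f'pics/{n}0.npz',p=p,d=d,K=C[0],A=C[1],o=C[2])
s=cv2.imread('pics/scene0.png'); t=cv2.imread('pics/top0.png')
cv2.imwrite('pics/a.png',cv2.resize(s[200:350,210:360],None,fx=4,fy=4,interpolation=2))
cv2.imwrite('pics/b.png',cv2.resize(t[115:290,280:400],None,fx=3.4,fy=3.4,interpolation=2))
cv2.imwrite('pics/c.png',np.hstack([cv2.resize(s[260:370,380:520],(700*4//7,440*4//7*1),interpolation=2),cv2.resize(t[220:310,140:250],(400,251),interpolation=2)]))
E
```

```text
(no output)
```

View pics/a.png

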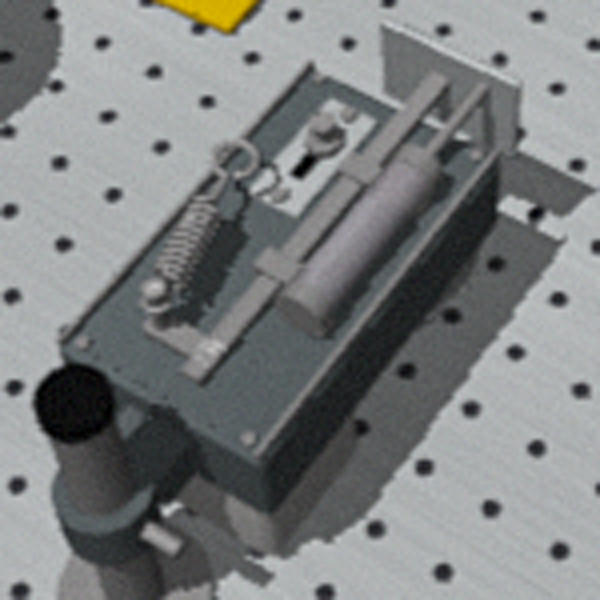

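View pics/b.png

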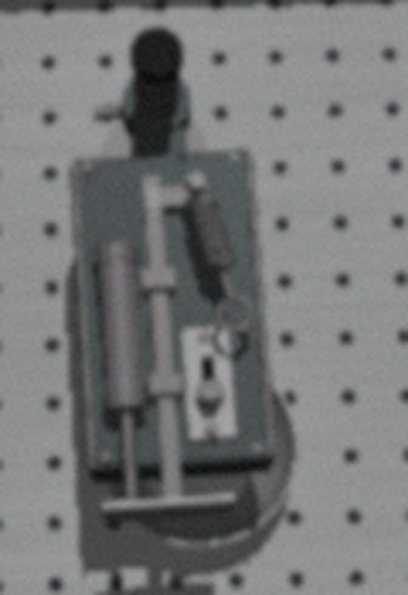

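View pics/c.png

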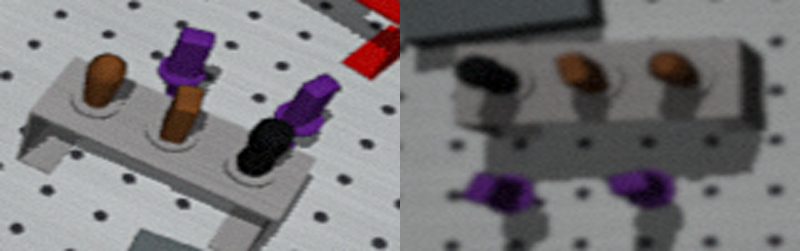

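Run:
```python
from h import *
for n in('scene0','top0'):
    p,d,C=load(n); P=cloud(C,d)
    # rack plate
    m=(abs(P[...,2]-95)<6)&(P[...,1]>150)&(P[...,0]>200)
    pts=P[m][:,:2].astype(np.float32); 
    l=cv2.connectedComponents(m.astype(np.uint8))[1]; 
    for k in range(1,l.max()+1):
        q=P[l==k]
        if len(q)>100: print(n,'z95',len(q),np.round(cv2.minAreaRect(q[:,:2].astype(np.float32)),1) if 0 else cv2.minAreaRect(q[:,:2].astype(np.float32)), q[:,2].mean())
    hsv=cv2.cvtColor(p,cv2.COLOR_RGB2HSV)
    w=(hsv[...,0]<16)&(hsv[...,1]>110)&(P[...,2]>100)&(P[...,2]<170)
    l=cv2.connectedComponents(w.astype(np.uint8))[1]
    for k in range(1,l.max()+1):
        q=P[l==k]
        if len(q)>20: print(n,'wood',len(q),q.mean(0),np.nanmax(q[:,2]), q[q[:,2]>q[:,2].max()-5].mean(0))
    m=(abs(P[...,2]-135)<6)&(P[...,0]>300)
    l=cv2.connectedComponents(m.astype(np.uint8))[1]
    for k in range(1,l.max()+1):
        q=P[l==k]
        if len(q)>300: print(n,'deck',len(q),cv2.minAreaRect(q[:,:2].astype(np.float32)), q[:,2].mean())
```

```text
scene0 z95 1776 ((240.33480834960938, 278.3905334472656), (190.14068603515625, 75.24158477783203), 76.57986450195312) 94.98837767956442
scene0 z95 136 ((272.88299560546875, 514.9873046875), (74.56145477294922, 32.78864288330078), 80.11767578125) 94.47052381686973
scene0 z95 2308 ((501.1335144042969, 263.3905944824219), (74.08011627197266, 190.11427307128906), 0.68753981590271) 95.11212984356393
scene0 z95 136 ((371.5052490234375, 512.4328002929688), (73.60475158691406, 29.22772216796875), 72.3853988647461) 93.92891565189811
scene0 z95 119 ((370.3721008300781, 596.3035278320312), (57.948673248291016, 16.188735961914062), 43.06718444824219) 94.56721254699967
scene0 z95 148 ((923.9286499023438, 166.17153930664062), (15.578773498535156, 32.052154541015625), 1.0053255558013916) 95.87284251505626
scene0 wood 226 [510.12080876 204.11005519 145.34075066] 165.5932120331613 [504.35687237 203.45475047 162.72391062]
scene0 wood 219 [508.97643189 263.55164151 144.16976686] 162.04173097887622 [503.2677684  262.97594272 159.4278181 ]
scene0 wood 739 [737.19372636 170.85856563 129.15890686] 168.6977
[... 496 characters left out ...]
32421875), (71.17143249511719, 191.05970764160156), 1.2449877262115479) 94.9991030034096
top0 z95 2083 ((242.1573486328125, 277.7645263671875), (191.0796661376953, 70.64008331298828), 76.59636688232422) 94.80278515100751
top0 wood 360 [714.63772877 157.40155403 130.36041012] 167.04138219479637 [719.08269372 157.57450227 164.23083008]
top0 wood 91 [501.29171124 199.19779148 157.62223282] 165.88877945600007 [503.79598473 201.37421553 162.88005548]
top0 wood 106 [499.93237221 258.28056437 150.59124154] 163.79814799163137 [502.64049998 260.96494464 160.75452249]
top0 deck 3349 ((595.4547729492188, -68.01016998291016), (225.7244415283203, 129.9732666015625), 2.4341819286346436) 135.37995715890008
```

```bash
cat >> h.py <<'E'
def down(yaw):  # tool x down, tool z (jaw axis) at angle yaw from world x
    z=np.array([np.cos(yaw),np.sin(yaw),0]); x=np.array([0,0,-1.]); return np.stack([x,np.cross(z,x),z],1)
def delta(pos,Rt,s=None):
    s=s or r.sense(); R0=R.from_euler('xyz',s['tcp_rot']).as_matrix()
    return np.round(np.asarray(pos)-s['eef_pos'],1), np.round(R.from_matrix(Rt@R0.T).as_rotvec(),4)
E
python3 - <<'E'
from h import *
s=r.sense(); print(R.from_euler('xyz',s['tcp_rot']).as_matrix())
for y in (0.02,0.02+np.pi): print(down(y), delta([503,262,330],down(y)))
C=cam('wrist',s); print(C[2]-s['eef_pos'],C[1][:,2])
E
```

```text
[[-2.70312243e-04  9.73709176e-01  2.27794572e-01]
 [ 1.07133644e-03  2.27794731e-01 -9.73708587e-01]
 [-9.99999390e-01 -1.91607280e-05 -1.10474582e-03]]
[[ 0.         -0.01999867  0.99980001]
 [ 0.          0.99980001  0.01999867]
 [-1.          0.          0.        ]] (array([360.7, 870.2, 122.7]), array([-7.000e-04, -1.000e-03,  1.361e+00]))
[[ 0.          0.01999867 -0.99980001]
 [ 0.         -0.99980001 -0.01999867]
 [-1.          0.          0.        ]] (array([360.7, 870.2, 122.7]), array([-1.0000e-03,  8.0000e-04, -1.7806e+00]))
[ 73.79547271  16.89499907 165.36058454] [-0.29132326 -0.06819937 -0.95419055]
```

Call:
step_arm:
  rows:
    - [32,57,20,0,0,0.085,85]
    - [64,114,40,0,0,0.17,85]
    - [97,172,60,0,0,0.255,85]
    - [129,229,80,0,0,0.34,85]
    - [161,286,100,0,0,0.425,85]
    - [193,343,115,0,0,0.51,85]
    - [226,400,123,0,0,0.595,85]
    - [258,458,123,0,0,0.68,85]

```text
clock: 1.15
eef_pos: [380.5, -185.4, 328.6]
tcp_rot: [0.476, 1.57, -0.183]
contact_force: [0.6, -0.1, 0.1]
opening: 0.996
```

Run:
```python
from h import *
s,p,d,C=snap('wrist','w1'); print(s['clock'],s['eef_pos'],s['qpos']); print(delta([503,262,330],down(0.02)))
```

```text
1.15 [ 380.46441477 -185.37770872  328.57782629] [-4.57087183e-01 -8.18282596e-02  1.87381825e+00  1.83524952e-04
  1.34896659e+00  2.01436936e-01]
(array([119.5, 441.3,   1.2]), array([-0.0048,  0.0012,  0.6707]))
```

View pics/w1.png

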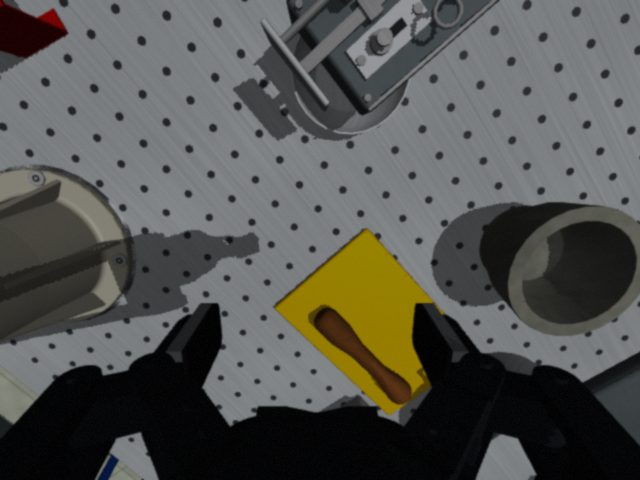

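Call:
step_arm:
  rows:
    - [32,10,0,0,0,0.11,85]
    - [64,20,0,0,0,0.22,85]
    - [96,30,0,0,0,0.33,85]
    - [128,40,0,0,0,0.44,85]
    - [160,50,0,0,0,0.56,85]
    - [190,55,0,0,0,0.67,85]
    - [190,55,0,0,0,0.67,85]
    - [190,55,0,0,0,0.67,85]

```text
clock: 2.2
eef_pos: [572.7, -124.3, 328.3]
tcp_rot: [1.908, 1.566, 1.926]
contact_force: [0.1, -0.3, -1.0]
opening: 0.997
```

Run:
```python
from h import *
s,p,d,C=snap('wrist','w2'); print(s['clock'],s['eef_pos'],s['qpos'],np.abs(s['qvel']).max()); print(delta([503,262,330],down(0.02)))
```

```text
2.2 [ 572.67097913 -124.34696659  328.27629819] [-0.21915132  0.20278833  1.5691749   0.00453174  1.37250446 -0.23788935] 0.016131473760964788
(array([-69.6, 386.4,   1.4]), array([-0.0049, -0.0013,  0.0023]))
```

View pics/w2.png

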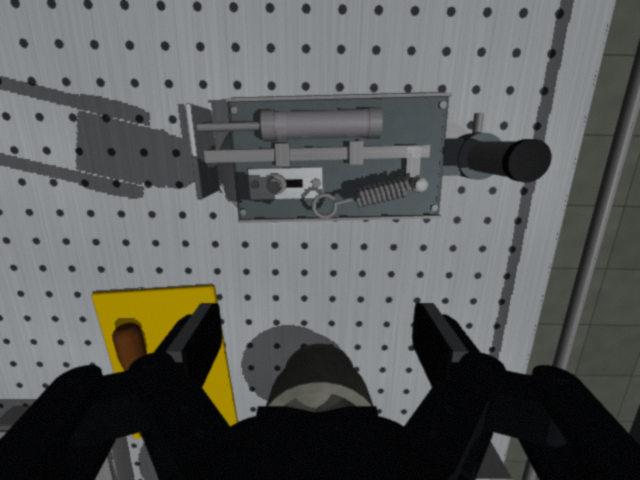

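Run:
```python
from h import *
p,d,C=load('w2'); cv2.imwrite('pics/w2c.png',cv2.resize(p[85:230,190:460,::-1],(797,428),interpolation=2))
```

```text
(no output)
```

View pics/w2c.png

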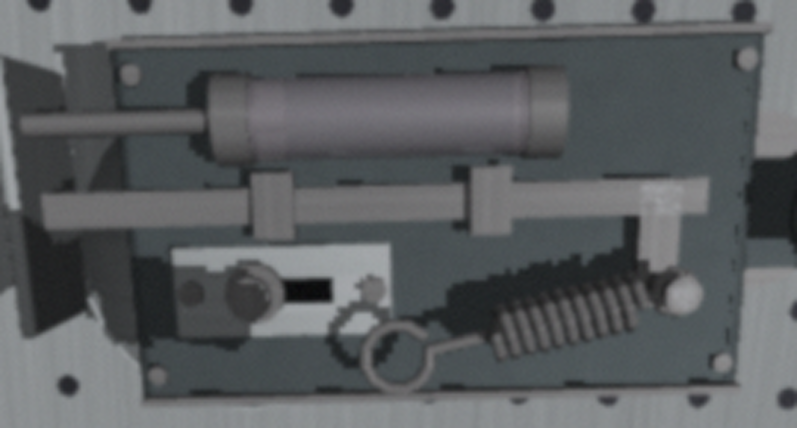

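Call:
step_arm:
  rows:
    - [-10,55,0,0,0,0,85]
    - [-20,110,0,0,0,0,85]
    - [-30,165,0,0,0,0,85]
    - [-40,220,0,0,0,0,85]
    - [-50,270,0,0,0,0,85]
    - [-60,325,0,0,0,0,80]
    - [-70,346,0,0,0,0,70]
    - [-70,346,0,0,0,0,65]

```text
clock: 3.25
eef_pos: [501.5, 222.2, 328.8]
tcp_rot: [1.785, 1.566, 1.804]
contact_force: [0.4, 0.2, 0.3]
opening: 0.76
```

Run:
```python
from h import *
s,p,d,C=snap('wrist','w3'); print(s['clock'],s['eef_pos'],s['qpos'],np.abs(s['qvel']).max())
```

```text
3.25 [501.48327991 222.18796127 328.81503884] [0.4109795  0.1367941  1.64745503 0.00514383 1.35644415 0.39078826] 0.03795144631398728
```

View pics/w3.png

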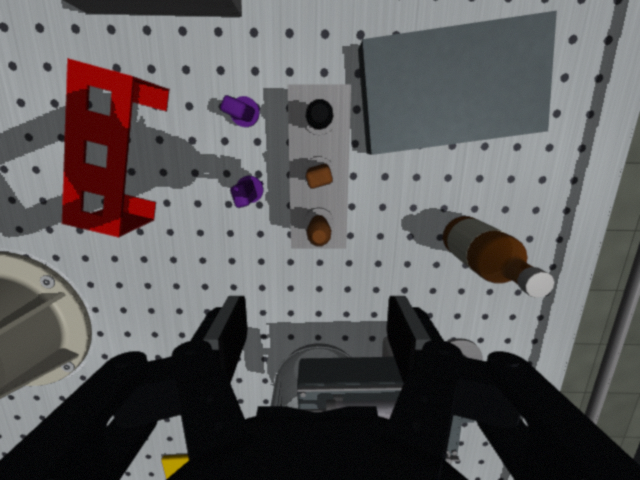

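Run:
```python
from h import *
p,d,C=load('w3'); cv2.imwrite('pics/w3c.png',cv2.resize(p[80:255,270:370,::-1],None,fx=3.4*1,fy=3.4,interpolation=2))
cv2.imwrite('pics/w3d.png',cv2.resize(p[155:200,295:345,::-1],None,fx=12,fy=12,interpolation=2))
P=cloud(C,d)
m=(abs(P[...,2]-95)<6)&(P[...,1]>150)&(P[...,0]>430)
l=cv2.connectedComponents(m.astype(np.uint8))[1]
for k in range(1,l.max()+1):
    q=P[l==k]
    if len(q)>300: print(len(q),cv2.minAreaRect(q[:,:2].astype(np.float32)),q[:,2].mean())
hsv=cv2.cvtColor(p,cv2.COLOR_RGB2HSV)
w=(hsv[...,0]<18)&(hsv[...,1]>110); w[:,:295]=0; w[:,345:]=0
l=cv2.connectedComponents(w.astype(np.uint8))[1]
for k in range(1,l.max()+1):
    q=P[l==k]
    if len(q)>60:
        print(k,len(q),np.nanmedian(q,0),np.nanmax(q[:,2])); t=q[q[:,2]>155]; 
        if len(t)>5: print('top',len(t),t.mean(0),cv2.minAreaRect(t[:,:2].astype(np.float32)))
```

```text
7893 ((502.0199890136719, 262.50006103515625), (70.13716888427734, 190.42176818847656), 1.0427463054656982) 94.8587770796343
1 459 [501.43474811 264.40422588 158.84402268] 161.3489086874298
top 408 [501.94221494 263.48975634 158.89838252] ((501.9264221191406, 263.2261962890625), (24.46647834777832, 16.94923210144043), 17.61509895324707)
2 522 [503.40692559 207.64549319 159.01763306] 163.80886379860698
top 389 [503.31478096 204.81076912 160.13316456] ((503.5928649902344, 203.95228576660156), (23.256793975830078, 23.584686279296875), 39.859676361083984)
```

View pics/w3c.png

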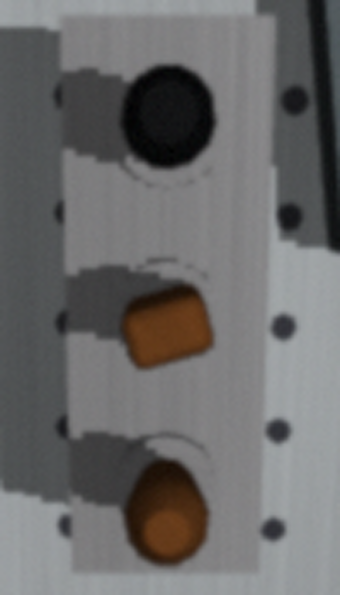

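View pics/w3d.png

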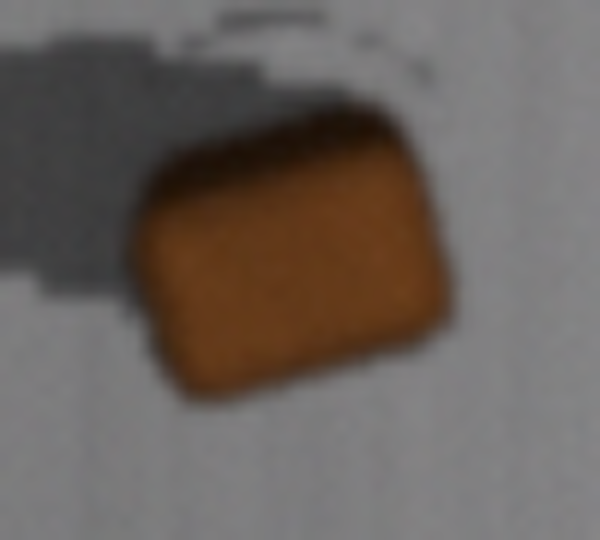

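Run:
```python
from h import *
print(delta([502,263,113],down(0.302)))
```

```text
(array([   0. ,   41.8, -215.8]), array([-0.0044, -0.0016,  0.2838]))
```

Call:
step_arm:
  rows:
    - [0,20,-20,-0.002,-0.001,0.14,62]
    - [0,42,-50,-0.004,-0.002,0.284,62]
    - [0,42,-80,-0.004,-0.002,0.284,60]
    - [0,42,-110,-0.004,-0.002,0.284,60]
    - [0,42,-140,-0.004,-0.002,0.284,60]
    - [0,42,-140,-0.004,-0.002,0.284,60]
    - [0,42,-140,-0.004,-0.002,0.284,60]
    - [0,42,-140,-0.004,-0.002,0.284,60]

```text
clock: 4.3
eef_pos: [503.0, 263.3, 190.4]
tcp_rot: [0.233, 1.568, 0.535]
contact_force: [-0.2, -1.1, -0.5]
opening: 0.698
```

Run:
```python
from h import *
s,p,d,C=snap('wrist','w4'); print(s['clock'],s['eef_pos'],s['opening']); print(delta([502,263,113],down(0.302)))
```

```text
4.3 [503.00859943 263.27931412 190.41365973] 0.6981539572567897
(array([ -0.8,  -0.4, -77.2]), array([-0.0015,  0.0024,  0.    ]))
```

View pics/w4.png

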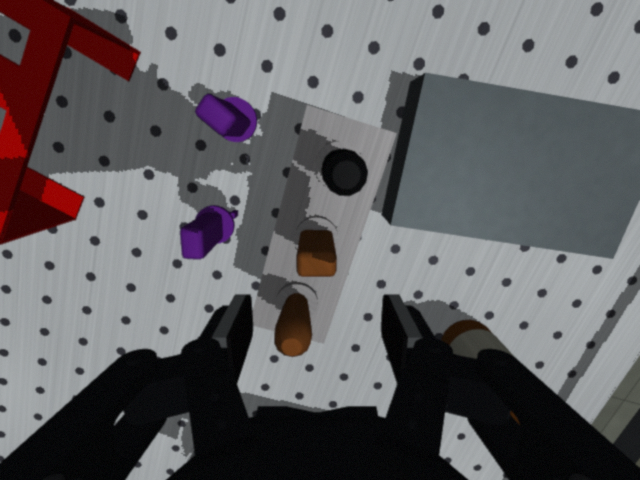

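Call:
step_arm:
  rows:
    - [-1,0,-20,0,0,0,60]
    - [-1,0,-40,0,0,0,60]
    - [-1,0,-60,0,0,0,60]
    - [-1,0,-77,0,0,0,60]
    - [-1,0,-77,0,0,0,60]
    - [-1,0,-77,0,0,0,60]
    - [-1,0,-77,0,0,0,45]
    - [-1,0,-77,0,0,0,35]
  force: 60

```text
clock: 5.35
eef_pos: [502.2, 263.5, 113.8]
tcp_rot: [0.232, 1.567, 0.534]
contact_force: [0.6, -0.5, 0.2]
opening: 0.407
```

Call:
step_arm:
  rows:
    - [0,0,0,0,0,0,24]
    - [0,0,0,0,0,0,20]
    - [0,0,0,0,0,0,20]
    - [0,0,0,0,0,0,20]
    - [0,0,0,0,0,0,20]
    - [0,0,0,0,0,0,20]
    - [0,0,0,0,0,0,20]
    - [0,0,0,0,0,0,20]
  force: 100

```text
clock: 6.35
eef_pos: [502.4, 263.6, 114.2]
tcp_rot: [0.214, 1.567, 0.516]
contact_force: [-0.5, -0.9, 5.6]
opening: 0.285
```

Run:
```python
from h import *
s,p,d,C=snap('wrist','w5'); print(s['clock'],s['eef_pos'],s['opening'],s['contact_force'])
```

```text
6.35 [502.38411886 263.62404719 114.2308436 ] 0.2847483086020401 [-0.53427952 -0.87374071  5.57423801]
```

View pics/w5.png

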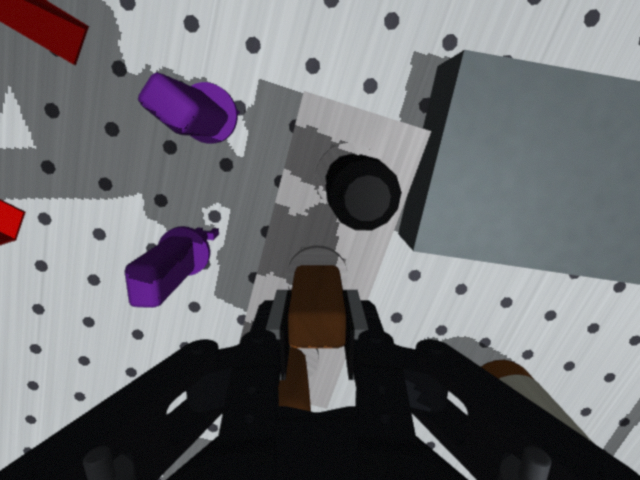

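Call:
step_arm:
  rows:
    - [0,0,20,0,0,0,20]
    - [0,0,40,0,0,0,20]
    - [0,0,70,0,0,0,20]
    - [0,0,100,0,0,0,20]
    - [0,0,130,0,0,0,20]
    - [0,0,160,0,0,0,20]
    - [0,0,185,0,0,0,20]
    - [0,0,185,0,0,0,20]
  force: 120

```text
clock: 7.4
eef_pos: [503.2, 264.0, 300.6]
tcp_rot: [0.201, 1.564, 0.503]
contact_force: [-0.4, 0.0, -1.9]
opening: 0.278
```

Run:
```python
from h import *
s,p,d,C=snap('wrist','w6'); print(s['clock'],s['eef_pos'],s['opening'],s['contact_force'],R.from_euler('xyz',s['tcp_rot']).as_matrix())
snap('scene','s6');snap('top','t6')
p,d,C=load('s6'); u,v=proj(C,s['eef_pos']).astype(int); print(u,v)
cv2.imwrite('pics/s6c.png',cv2.resize(p[v-90:v+60,u-75:u+75,::-1],None,fx=4,fy=4,interpolation=2))
```

```text
7.4 [503.16633924 264.04316792 300.57886963] 0.2776828439925788 [-0.44748055  0.04078069 -1.88543021] [[ 0.00638672 -0.29740308  0.95473065]
 [ 0.00351651  0.9547509   0.29738586]
 [-0.99997342  0.001458    0.00714355]]
464 260
```

View pics/w6.png

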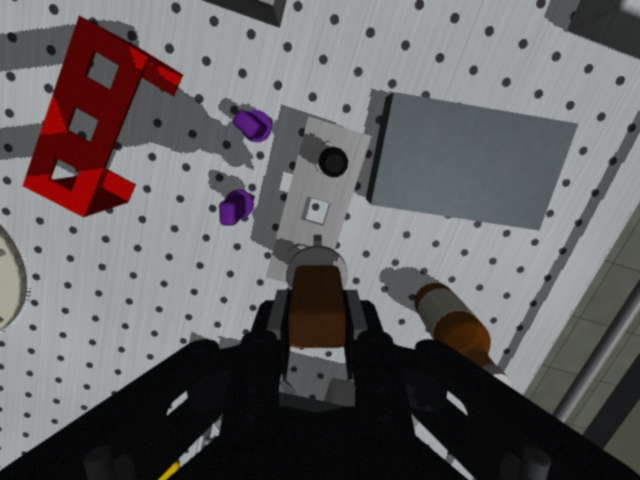

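View pics/s6c.png

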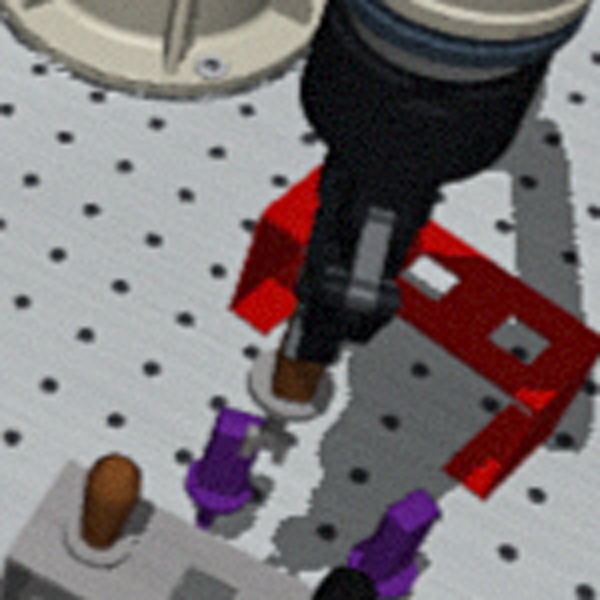

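Call:
step_arm:
  rows:
    - [2,-53,0,0,0,-0.03,20]
    - [4,-106,0,0,0,-0.06,20]
    - [6,-159,0,0,0,-0.1,20]
    - [8,-212,0,0,0,-0.13,20]
    - [10,-265,0,0,0,-0.16,20]
    - [12,-318,-10,0,0,-0.2,20]
    - [15,-371,-20,0,0,-0.23,20]
    - [17,-424,-30,0,0,-0.26,20]

```text
clock: 8.55
eef_pos: [517.9, -162.3, 265.8]
tcp_rot: [1.448, 1.569, 1.489]
contact_force: [0.7, 0.3, -1.0]
opening: 0.277
```

Call:
step_arm:
  rows:
    - [2,-5,0,0,0,0,20]
    - [2,-5,0,0,0,0,20]
    - [2,-5,0,0,0,0,20]
    - [2,-5,0,0,0,0,20]
    - [2,-5,0,0,0,0,20]
    - [2,-5,0,0,0,0,20]
    - [2,-5,0,0,0,0,20]
    - [2,-5,0,0,0,0,20]

```text
clock: 9.55
eef_pos: [519.9, -167.3, 265.8]
tcp_rot: [1.401, 1.569, 1.442]
contact_force: [0.7, -0.4, -1.4]
opening: 0.276
```

Run:
```python
from h import *
s,p,d,C=snap('wrist','w7'); print(s['clock'],s['eef_pos'],s['opening'],s['contact_force'],np.abs(s['qvel']).max(),R.from_euler('xyz',s['tcp_rot']).as_matrix())
cv2.imwrite('pics/w7c.png',cv2.resize(p[100:300,200:465,::-1],(795,600),interpolation=2))
```

```text
9.55 [ 519.86721532 -167.27260523  265.82214993] 0.2755898966038614 [ 0.65840858 -0.3633852  -1.40073693] 0.0017882068346266023 [[ 1.69077506e-04 -4.08808270e-02  9.99164015e-01]
 [ 1.30422239e-03  9.99163189e-01  4.08805725e-02]
 [-9.99999135e-01  1.29622009e-03  2.22253710e-04]]
```

View pics/w7.png

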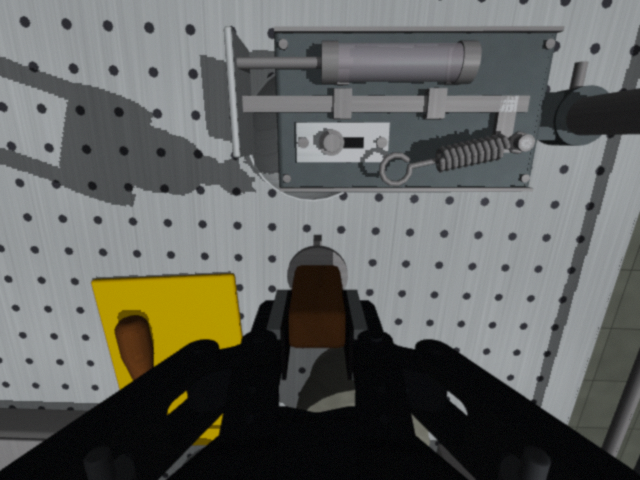

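View pics/w7c.png

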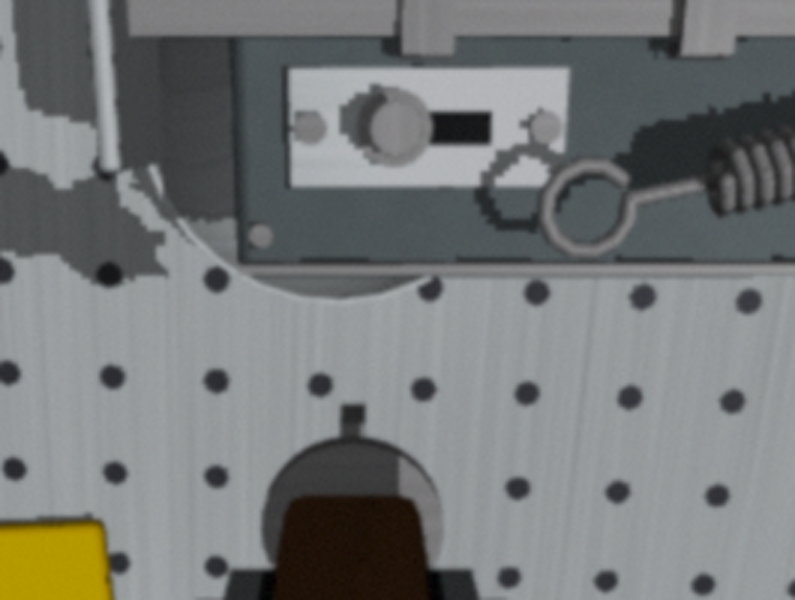

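```bash
cat >> h.py <<'E'
TIP=72.2
E
python3 - <<'E'
from h import *
p,d,C=load('w7')
f=lambda u,v:(200+u/3,100+v/3)
def g(u,v,z): return ray(C,*f(u,v),z)
print('head',g(399,128,158)); print('eye',g(588,207,165)); print('neck a',g(634,198,165),'b',g(705,185,165)); print('stud',ray(C,525.5,143,170), )
for c in((287,67),(569,67),(569,187),(287,187)): print('plate',g(*c,137))
print('slot',g(491,112,137),g(491,143,137))
print('screws',g(309,127,138),g(545,128,138))
P=cloud(C,d)
for u,v in((333,143),(526,143),(422,164),(396,177),(312,130)): print(u,v,P[v-1:v+2,u-1:u+2].reshape(-1,3)[:, 2].round(1))
m=(abs(P[...,2]-135)<5)&(P[...,0]>400)&(P[...,1]<50)&(P[...,1]>-180)
l=cv2.connectedComponents(m.astype(np.uint8))[1]
for k in range(1,l.max()+1):
    q=P[l==k]
    if len(q)>500: print('deck',len(q),cv2.minAreaRect(q[:,:2].astype(np.float32)),q[:,2].mean())
s=None
T=R.from_euler('xyz',[1.401,1.569,1.442]).as_matrix(); e=np.array([519.87,-167.27,265.82])
# fork: bridge/tine +y outer face corners at tips
for dy in(9.5,):
  for dz in(-3,3):
    for dx in(72.2,63.2,57.2):
      print(dz,dx,(proj(C,e+T@[dx,dy,dz])-[200,100])*3)
E
```

```text
head [529.09697767 -93.06225564 158.        ]
eye [ 579.42680326 -110.69679758  165.        ]
neck a [ 591.1863501  -107.88702672  165.        ] b [ 609.24987361 -103.8037143   165.        ]
stud [673.70818238 -87.02229446 170.        ]
plate [498.01750924 -78.29630182 137.        ]
plate [576.45248264 -74.94039172 137.        ]
plate [ 579.97923032 -107.33513057  137.        ]
plate [ 498.79393939 -110.80649679  137.        ]
slot [555.77165631 -87.76790136 137.        ] [556.48620003 -96.14487738 137.        ]
screws [504.66186592 -93.99642206 138.        ] [571.23391239 -91.41925927 138.        ]
333 143 [156.5 156.8 157.2 157.3 156.8 157.9 157.6 158.3 157.1]
526 143 [175.7 173.7 176.2 175.4 175.3 174.7 174.9 175.7 175. ]
422 164 [166.1 167.  167.7 167.6 166.9 165.9 164.8 165.3 165.8]
396 177 [134.  135.6 134.5 135.3 134.1 133.8 133.8 134.4 134.3]
312 130 [137.5 137.  137.6 137.1 137.1 136.9 137.1 137.3 135.4]
deck 26771 ((582.2748413085938, -68.5084228515625), (245.5045928955078, 126.40328979492188), 2.5043723583221436) 134.9122089564031
-3 72.2 [340.12064673 399.29888875]
-3 63.2 [339.76686931 409.46675353]
-3 57.2 [339.51648977 416.66287519]
3 72.2 [364.30650999 399.34000848]
3 63.2 [364.82510876 409.50923656]
3 57.2 [365.19213736 416.70631803]
```

Call:
step_arm:
  rows:
    - [20,16,0,0,0,0.05,20]
    - [41,31,0,0,0,0.1,20]
    - [61,47,0,0,0,0.15,20]
    - [81.6,62.8,-5,0,0,0.194,20]
    - [81.6,62.8,-11,0,0,0.194,20]
    - [81.6,62.8,-16,0,0,0.194,20]
    - [81.6,62.8,-16,0,0,0.194,20]
    - [81.6,62.8,-16,0,0,0.194,20]

```text
clock: 10.6
eef_pos: [601.2, -104.9, 250.0]
tcp_rot: [1.354, 1.57, 1.589]
contact_force: [0.1, -0.5, -1.7]
opening: 0.277
```

Run:
```python
from h import *
s,p,d,C=snap('wrist','w8'); print(s['clock'],s['eef_pos'],s['contact_force']); print(delta([601.5,-104.5,250],down(.235)))
cv2.imwrite('pics/w8c.png',cv2.resize(p[130:330,200:465,::-1],(795,600),interpolation=2))
s,p,d,C=snap('scene','s8')
cv2.imwrite('pics/s8c.png',cv2.resize(p[190:320,210:370,::-1],(800,650)[:2],interpolation=2)[:600])
```

```text
10.6 [ 601.20139366 -104.87035353  250.01301746] [ 0.12565482 -0.47131657 -1.73669295]
(array([ 0.2,  0.4, -0.2]), array([-0.0012,  0.0003,  0.0008]))
```

View pics/w8c.png

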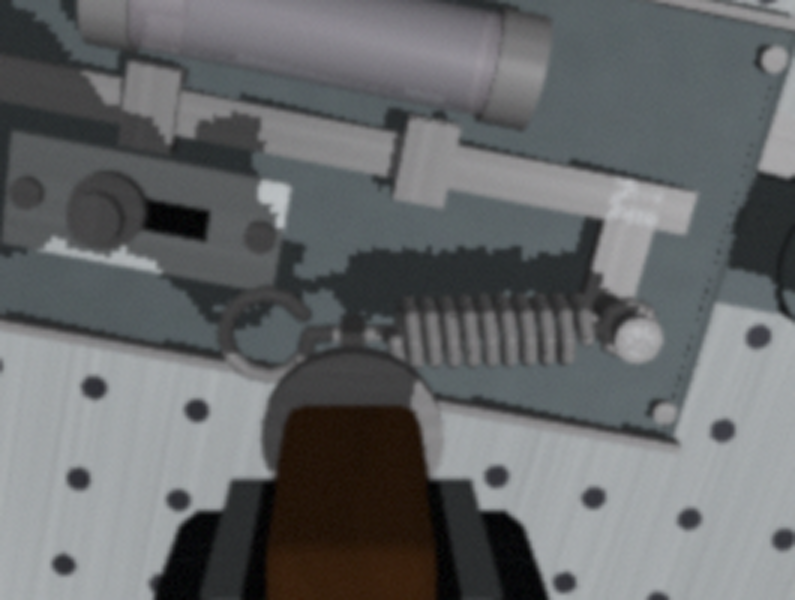

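View pics/s8c.png

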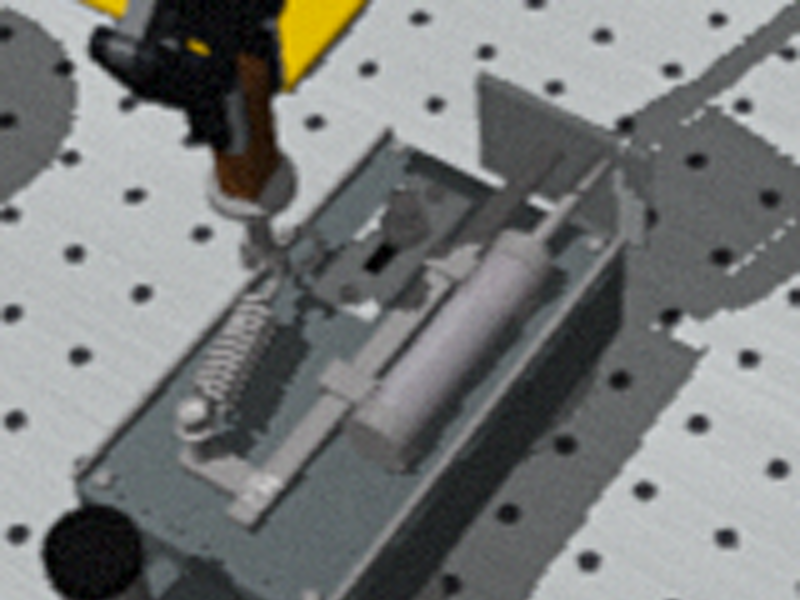

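Run:
```python
from h import *
p,d,C=load('w8'); e=np.array([601.2,-104.87,250.01]); T=R.from_euler('xyz',[1.354,1.57,1.589]).as_matrix()
g=lambda P:(proj(C,P)-[200,130])*3
print('tine +y end', g(e+T@[72.2,9.5,0]), g(e+T@[66,9.5,0]))
for y in(-1.2,0): print('slot ctr at neck', g(e+T@[85,y,0]))
for u,v in((316,338),(385,340),(640,338)): print(ray(C,200+u/3,130+v/3,165), T.T@(ray(C,200+u/3,130+v/3,165)-e))
cv2.imwrite('pics/w8d.png',cv2.resize(p[215:265,270:350,::-1],(800,500),interpolation=2))
```

```text
tine +y end [352.41810539 310.11636977] [352.48082064 317.03952388]
slot ctr at neck [352.22275643 336.07660665]
slot ctr at neck [352.23106955 331.7222982 ]
[ 592.31202531 -108.72325584  165.        ] [85.00703394 -1.74395394 -9.55544768]
[ 610.14615645 -105.00194141  165.        ] [85.00973832 -2.27747568  8.65498235]
[675.42486853 -88.73081587 165.        ] [85.02174707 -1.65326762 75.92808245]
```

View pics/w8d.png

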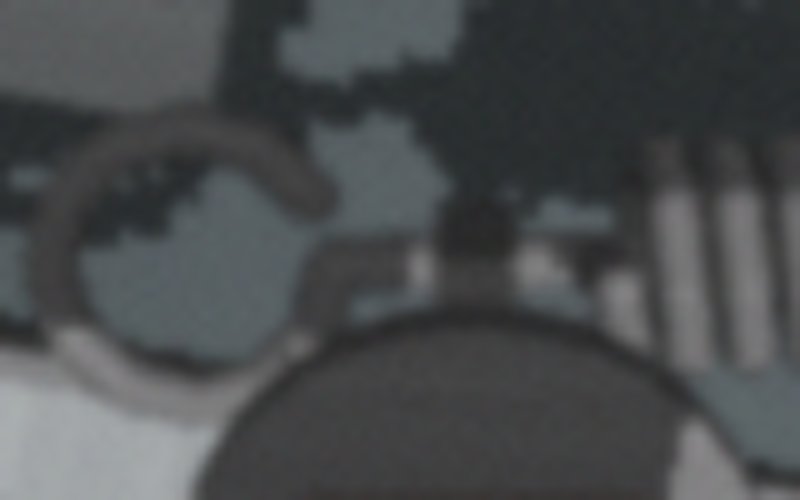

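Call:
step_arm:
  rows:
    - [0.2,0.3,-5,0,0,0,20]
    - [0.2,0.3,-9,0,0,0,20]
    - [0.2,0.3,-12,0,0,0,20]
    - [0.2,0.3,-15,0,0,0,20]
    - [0.2,0.3,-17,0,0,0,20]
    - [0.2,0.3,-18.5,0,0,0,20]
    - [0.2,0.3,-18.5,0,0,0,20]
    - [0.2,0.3,-18.5,0,0,0,20]

```text
clock: 11.7
eef_pos: [601.7, -104.5, 231.8]
tcp_rot: [0.847, 1.569, 1.082]
contact_force: [-0.0, -0.2, -2.3]
opening: 0.277
```

Run:
```python
from h import *
s,p,d,C=snap('wrist','w9'); print(s['clock'],s['eef_pos'],s['contact_force'])
cv2.imwrite('pics/w9d.png',cv2.resize(p[200:275,260:360,::-1],(800,600),interpolation=2))
s,p,d,C=snap('scene','s9')
cv2.imwrite('pics/s9c.png',cv2.resize(p[210:290,210:316,::-1],(795,600),interpolation=2))
```

```text
11.7 [ 601.65946063 -104.54108196  231.83285959] [-0.025188   -0.18376517 -2.25452085]
```

View pics/w9d.png

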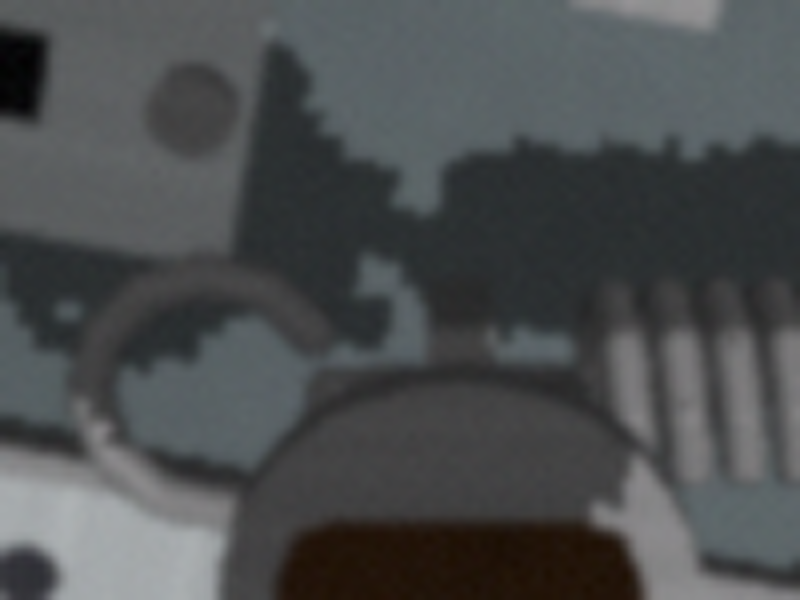

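View pics/s9c.png

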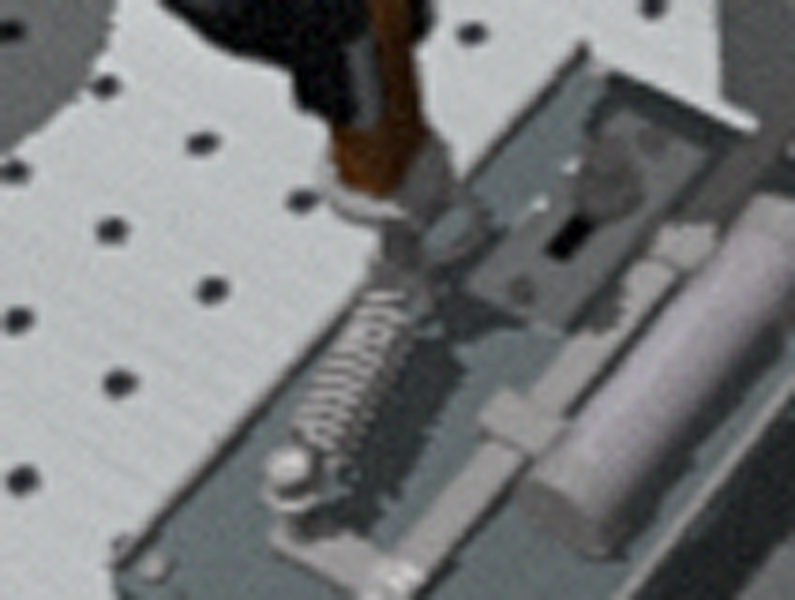

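Call:
step_arm:
  rows:
    - [0,2,0,0,0,-0.025,20]
    - [0,4,0,0,0,-0.05,20]
    - [0,6,0,0,0,-0.075,20]
    - [-1,8,0,0,0,-0.1,20]
    - [-1,10,0,0,0,-0.125,20]
    - [-2,12,0,0,0,-0.15,20]
    - [-3,14,0,0,0,-0.175,20]
    - [-4,15.3,0,0,0,-0.19,20]

```text
clock: 12.8
eef_pos: [597.6, -89.1, 231.8]
tcp_rot: [0.865, 1.569, 0.908]
contact_force: [0.0, -0.9, -1.4]
opening: 0.278
```

Run:
```python
from h import *
s,p,d,C=snap('wrist','w10'); print(s['clock'],s['eef_pos'],s['contact_force'],delta(s['eef_pos'],down(.043)))
cv2.imwrite('pics/w10d.png',cv2.resize(p[150:300,210:410,::-1],(800,600),interpolation=2))
```

```text
12.8 [597.57435464 -89.09098499 231.83324372] [ 0.00774297 -0.94171798 -1.41427766] (array([ 0.1, -0.1,  0. ]), array([-0.0011,  0.0007,  0.0003]))
```

View pics/w10d.png

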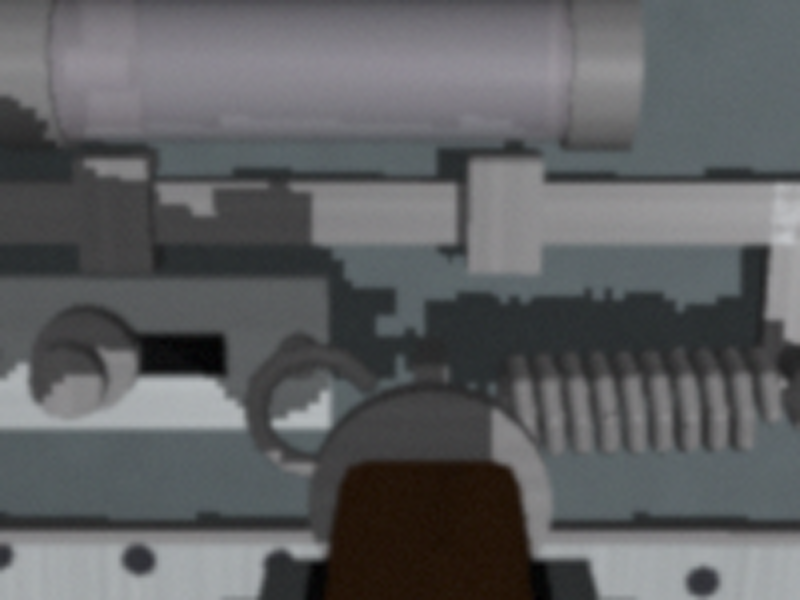

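Call:
step_arm:
  rows:
    - [-4,-0.2,0,0,0,0,20]
    - [-8,-0.4,0,0,0,0,20]
    - [-12,-0.6,0,0,0,0,20]
    - [-16,-0.7,0,0,0,0,20]
    - [-20,-0.9,0,0,0,0,20]
    - [-24,-1.0,0,0,0,0,20]
    - [-28,-1.2,0,0,0,0,20]
    - [-30,-1.3,0,0,0,0,20]

```text
clock: 13.85
eef_pos: [567.7, -90.3, 232.1]
tcp_rot: [0.503, 1.569, 0.545]
contact_force: [4.3, -0.0, -1.0]
opening: 0.276
```

Run:
```python
from h import *
s,p,d,C=snap('wrist','w11'); print(s['clock'],s['eef_pos'],s['contact_force'],delta(s['eef_pos'],down(.043)))
cv2.imwrite('pics/w11d.png',cv2.resize(p[150:300,210:410,::-1],(800,600),interpolation=2))
```

```text
13.85 [567.66907116 -90.31374922 232.06693589] [ 4.2806585  -0.04842363 -1.04713269] (array([ 0.2, -0. ,  0.1]), array([-0.0011,  0.0015,  0.0003]))
```

View pics/w11d.png

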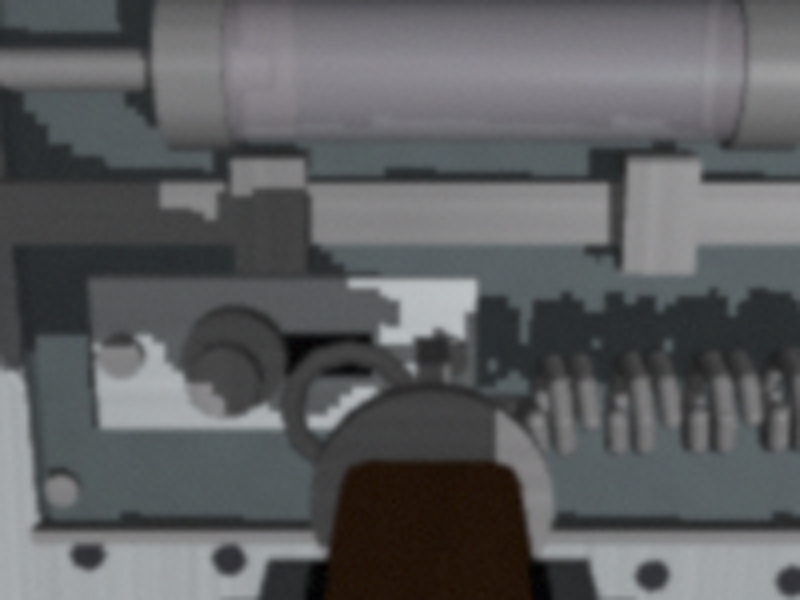

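Run:
```python
from h import *
p,d,C=load('w11')
g=lambda u,v,z: ray(C,210+u/4,150+v/4,z)
print('head',g(225,380,158)); print('eye left edge',g(286,400,165)+[13.5,0,0],'eye top edge',g(350,342,165)-[0,13.5,0])
print('tine',g(433,345,160))
```

```text
head [529.09648077 -92.2866695  158.        ]
eye left edge [554.863251   -93.40191009 165.        ] eye top edge [552.88175568 -95.2277582  165.        ]
tine [568.13494187 -83.07547296 160.        ]
```

Call:
step_arm:
  rows:
    - [-3,-0.1,0,0,0,0,20]
    - [-6,-0.3,0,0,0,0,20]
    - [-9,-0.4,0,0,0,0,20]
    - [-12,-0.5,0,0,0,0,20]
    - [-14,-0.6,0,0,0,0,20]
    - [-16,-0.7,0,0,0,0,20]
    - [-16,-0.7,0,0,0,0,20]
    - [-16,-0.7,0,0,0,0,20]

```text
clock: 14.9
eef_pos: [552.7, -91.0, 232.5]
tcp_rot: [0.184, 1.566, 0.227]
contact_force: [7.8, 0.3, -2.1]
opening: 0.279
```

Run:
```python
from h import *
s,p,d,C=snap('wrist','w12'); print(s['clock'],s['eef_pos'],s['contact_force'],delta(s['eef_pos'],down(.043)))
cv2.imwrite('pics/w12d.png',cv2.resize(p[200:275,250:350,::-1],(800,600),interpolation=2))
s,p,d,C=snap('scene','s12')
cv2.imwrite('pics/s12c.png',cv2.resize(p[200:290,230:350,::-1],(800,600),interpolation=2))
```

```text
14.9 [552.73321789 -91.02986475 232.51340983] [ 7.77285053  0.27238357 -2.14026133] (array([-0., -0., -0.]), array([-0.001 ,  0.0043,  0.0003]))
```

View pics/w12d.png

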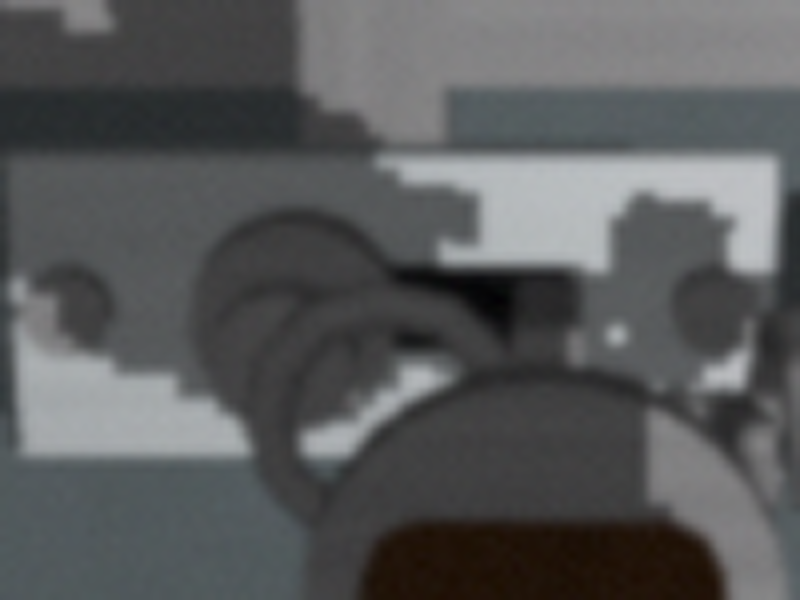

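View pics/s12c.png

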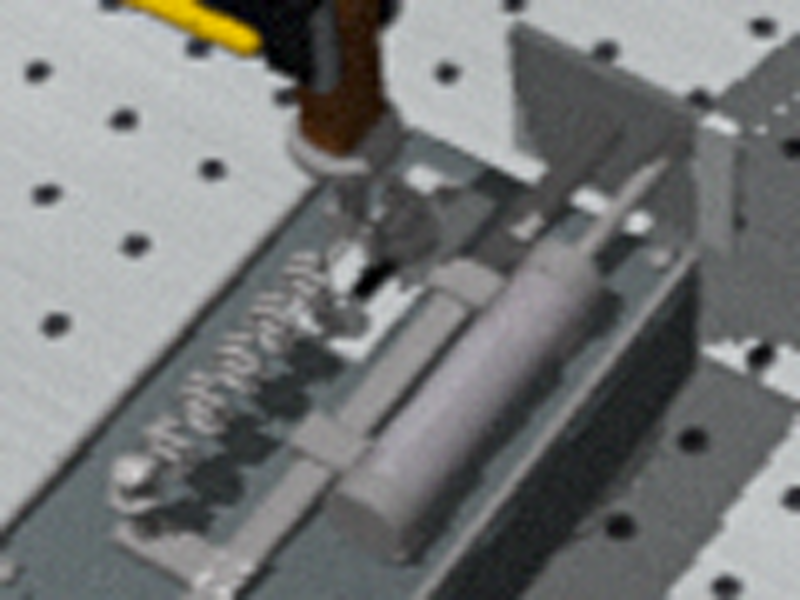

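Run:
```python
from h import *
p,d,C=load('w12'); f=lambda P:(proj(C,P)-[250,200])*8
im=cv2.imread('pics/w12d.png')
t=np.linspace(0,2*np.pi,60)
def circ(c,rad,col):
    q=np.array([f(np.array(c)+[rad*np.cos(a),rad*np.sin(a),0]) for a in t]).astype(np.int32); cv2.polylines(im,[q],True,col,1)
circ((529.1,-92.8,158),7.3,(0,0,255)); circ((529.1,-92.8,144),10.5,(0,128,255)); circ((537.8,-92.7,165),13.5,(0,255,0)); circ((537.8,-92.7,165),9,(0,255,0))
im=cv2.convertScaleAbs(im,alpha=1.8); cv2.imwrite('pics/w12e.png',im)
```

```text
(no output)
```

View pics/w12e.png

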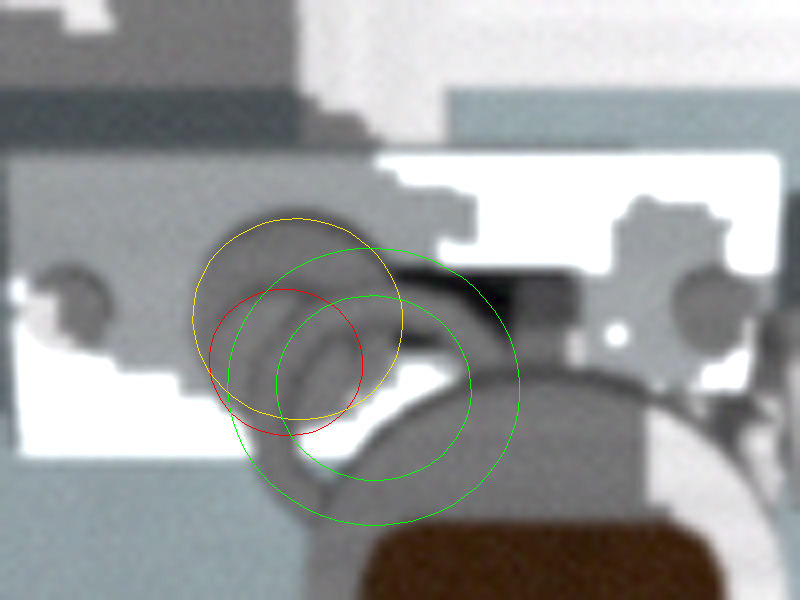

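Run:
```python
from h import *
for tag,pts in (('w12',[(265,370),(273,440),(300,490),(340,303),(380,295),(420,298),(460,320),(300,330),(285,350)]),):
    p,d,C=load(tag); P=cloud(C,d)
    for u,v in pts:
        U,V=int(round(250+u/8)),int(round(200+v/8)); print((u,v),P[V-1:V+2,U-1:U+2].reshape(-1,3)[[1,3,4,5,7]].round(1)[:,[0,1,2]].tolist())
```

```text
(265, 370) [[527.8, -89.5, 167.4], [527.0, -90.7, 166.4], [527.8, -90.5, 166.9], [528.6, -90.3, 167.4], [527.8, -91.3, 166.7]]
(273, 440) [[528.8, -96.1, 168.6], [528.0, -97.0, 168.1], [528.7, -97.1, 167.9], [529.4, -97.0, 167.9], [528.7, -98.0, 167.4]]
(300, 490) [[531.6, -101.5, 166.1], [530.9, -102.1, 166.7], [531.6, -102.3, 166.1], [532.4, -102.2, 166.3], [531.7, -102.7, 167.3]]
(340, 303) [[534.2, -83.6, 166.0], [533.6, -83.9, 167.6], [534.3, -84.0, 167.2], [535.0, -83.9, 167.4], [534.3, -84.5, 168.0]]
(380, 295) [[538.5, -82.5, 166.6], [537.8, -83.2, 166.7], [538.5, -83.3, 166.3], [539.3, -83.1, 166.9], [538.6, -83.7, 167.5]]
(420, 298) [[541.4, -82.6, 165.8], [540.7, -83.3, 166.0], [541.5, -83.1, 166.8], [542.2, -83.0, 166.9], [541.5, -83.9, 166.4]]
(460, 320) [[545.9, -84.7, 165.7], [545.2, -85.3, 166.5], [545.9, -84.8, 167.7], [546.6, -85.3, 166.1], [545.9, -86.1, 166.2]]
(300, 330) [[531.4, -85.6, 167.4], [530.7, -86.4, 167.4], [531.4, -86.4, 167.1], [532.1, -86.6, 166.5], [531.3, -87.5, 166.1]]
(285, 350) [[530.0, -87.9, 167.6], [529.3, -88.7, 167.5], [530.0, -88.6, 167.7], [530.7, -88.7, 167.2], [530.0, -89.3, 167.7]]
```

```bash
cat >> h.py <<'E'
from scipy.optimize import least_squares
def eyefit(P,c0,zlo,zhi):
    q=P[(P[...,2]>zlo)&(P[...,2]<zhi)&(np.hypot(P[...,0]-c0[0],P[...,1]-c0[1])<16)&(P[...,0]<c0[0]+9)]
    f=lambda c:np.hypot(q[:,0]-c[0],q[:,1]-c[1])-11.25
    r0=least_squares(f,c0,loss='soft_l1',f_scale=0.7).x
    return r0,len(q),np.abs(f(r0)).mean(),np.median(q[:,2])
E
python3 - <<'E'
from h import *
p,d,C=load('w12'); P=cloud(C,d)
print(eyefit(P,[538.5,-94],163.5,170))
p,d,C=load('w11'); P=cloud(C,d); print(eyefit(P,[553.5,-94],163.5,170))
q=P[(P[...,2]>155.5)&(P[...,2]<160)&(np.hypot(P[...,0]-529,P[...,1]+92.5)<9)]; print(len(q),q.mean(0),cv2.minEnclosingCircle(q[:,:2].astype(np.float32)))
p,d,C=load('w7'); P=cloud(C,d)
q=P[(P[...,2]>155.5)&(P[...,2]<160)&(np.hypot(P[...,0]-529,P[...,1]+92.5)<9)]; print(len(q),q.mean(0),cv2.minEnclosingCircle(q[:,:2].astype(np.float32)))
E
```

```text
(array([538.87905688, -94.87155344]), 301, np.float64(1.0828175762457486), np.float64(166.6982245940486))
(array([553.28916358, -94.26194316]), 307, np.float64(1.0590271900139447), np.float64(166.16454323530047))
267 [528.28920206 -92.68483086 157.4394971 ] ((528.1124267578125, -92.9007797241211), 7.267585277557373)
261 [527.99522059 -92.95144204 157.42827385] ((528.0073852539062, -92.93201446533203), 7.098945617675781)
```

Call:
step_arm:
  rows:
    - [-2,0.3,-0.5,0,0,0,20]
    - [-4,0.6,-0.5,0,0,0,20]
    - [-6,0.9,-0.5,0,0,0,20]
    - [-8,1.2,-0.5,0,0,0,20]
    - [-10,1.5,-0.5,0,0,0,20]
    - [-11.5,1.7,-0.5,0,0,0,20]
    - [-11.5,1.7,-0.5,0,0,0,20]
    - [-11.5,1.7,-0.5,0,0,0,20]

```text
clock: 16.0
eef_pos: [543.1, -89.4, 232.7]
tcp_rot: [0.05, 1.562, 0.093]
contact_force: [7.6, 0.0, -1.4]
opening: 0.274
```

Run:
```python
from h import *
s,p,d,C=snap('wrist','w13'); print(s['clock'],s['eef_pos'],s['contact_force'],delta(s['eef_pos'],down(.043)))
cv2.imwrite('pics/w13d.png',cv2.convertScaleAbs(cv2.resize(p[200:275,250:350,::-1],(800,600),interpolation=2),alpha=1.6))
P=cloud(C,d); print(eyefit(P,[528.5,-93],163.5,170))
```

```text
16.0 [543.12657203 -89.36979677 232.73869298] [ 7.5642684   0.02762325 -1.35915588] (array([-0.,  0., -0.]), array([-0.0008,  0.0085,  0.0004]))
(array([529.79163243, -93.06332868]), 288, np.float64(1.0596865291810036), np.float64(166.9470560361789))
```

View pics/w13d.png

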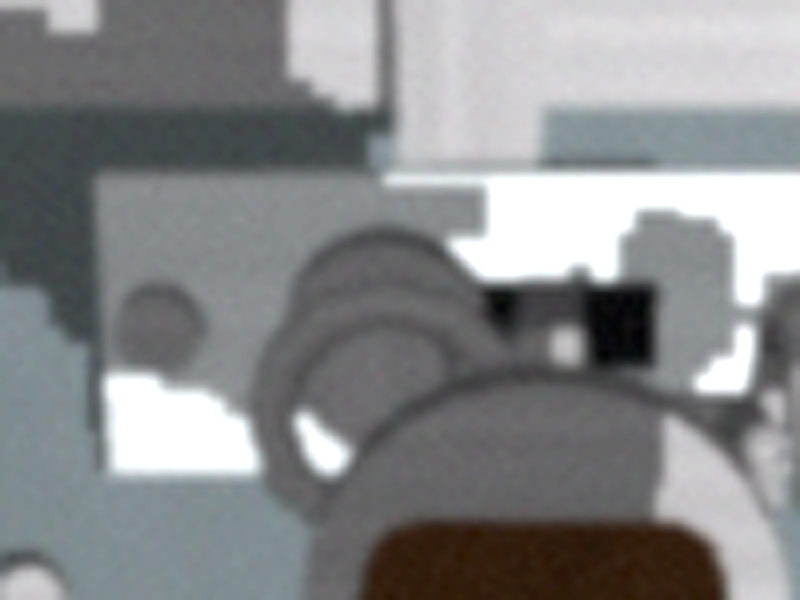

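Call:
step_arm:
  rows:
    - [-2.5,-0.2,0,0,0,0,20]
    - [-3,-0.2,0,0,0,0,20]
    - [-3.5,-0.2,-1,0,0,0,20]
    - [-3.6,-0.2,-2,0,0,0,20]
    - [-3.6,-0.2,-3,0,0,0,20]
    - [-3.6,-0.2,-4,0,0,0,20]
    - [-3.6,-0.2,-5,0,0,0,20]
    - [-3.6,-0.2,-5,0,0,0,20]

```text
clock: 17.05
eef_pos: [541.6, -89.6, 228.5]
tcp_rot: [0.011, 1.558, 0.053]
contact_force: [8.4, 1.4, -1.5]
opening: 0.276
```

Run:
```python
from h import *
s,p,d,C=snap('wrist','w14'); print(s['clock'],s['eef_pos'],s['contact_force'],delta(s['eef_pos'],down(.043)))
cv2.imwrite('pics/w14d.png',cv2.convertScaleAbs(cv2.resize(p[200:275,250:350,::-1],(800,600),interpolation=2),alpha=1.6))
P=cloud(C,d); print(eyefit(P,[528,-93],160.5,170))
```

```text
17.05 [541.55380471 -89.55679828 228.52759363] [ 8.35616172  1.36029098 -1.48818807] (array([-0. ,  0. , -0.1]), array([-0.0006,  0.0129,  0.0004]))
(array([528.54893522, -93.15997593]), 290, np.float64(1.0686247958137949), np.float64(162.2662405334858))
```

View pics/w14d.png

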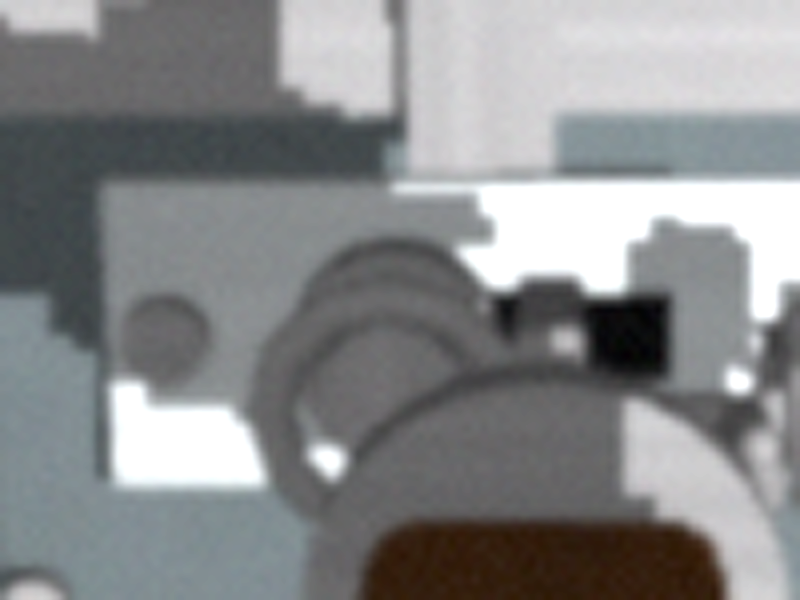

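Call:
step_arm:
  rows:
    - [-1.8,0,0,0,0.01,0,20]
    - [-1.8,0,-1,0,0.01,0,20]
    - [-1.8,0,-2,0,0.01,0,20]
    - [-1.8,0,-3,0,0.01,0,20]
    - [-1.8,0,-4,0,0.01,0,20]
    - [-1.8,0,-5,0,0.01,0,20]
    - [-1.8,0,-6,0,0.01,0,20]
    - [-1.8,0,-6,0,0.01,0,20]

```text
clock: 18.1
eef_pos: [541.9, -89.6, 223.4]
tcp_rot: [0.016, 1.563, 0.058]
contact_force: [9.1, 0.3, -0.4]
opening: 0.274
```

Run:
```python
from h import *
s,p,d,C=snap('wrist','w15'); print(s['clock'],s['eef_pos'],s['contact_force'],s['wrist_torque'],delta(s['eef_pos'],down(.043)))
cv2.imwrite('pics/w15d.png',cv2.convertScaleAbs(cv2.resize(p[200:275,250:350,::-1],(800,600),interpolation=2),alpha=1.6))
P=cloud(C,d); print(eyefit(P,[528,-93],156,167))
m=(np.hypot(P[...,0]-528.1,P[...,1]+92.9)<16)&(P[...,2]>145)&(P[...,2]<175)
for a in((-13,-9,-97,-89),(-4,4,-85,-78),(-2,4,-108,-100)):
    q=P[m&(P[...,0]-528.1>a[0])&(P[...,0]-528.1<a[1])&(P[...,1]>a[2])&(P[...,1]<a[3])]; print(a,len(q),np.percentile(q[:,2],[20,50,80]) if len(q) else '')
```

```text
18.1 [541.88844193 -89.61133856 223.43423857] [ 9.14797566  0.26430667 -0.37192917] [ 0.20311612 -2.28830177  0.07428515] (array([-0.1, -0. , -0.1]), array([-0.0005,  0.0076,  0.0004]))
(array([530.73550157, -95.43958215]), 380, np.float64(2.6751647652936335), np.float64(157.12870739814454))
(-13, -9, -97, -89) 46 [155.69057365 156.33582374 156.91489796]
(-4, 4, -85, -78) 67 [156.12888089 156.88543892 157.51495735]
(-2, 4, -108, -100) 0
```

View pics/w15d.png

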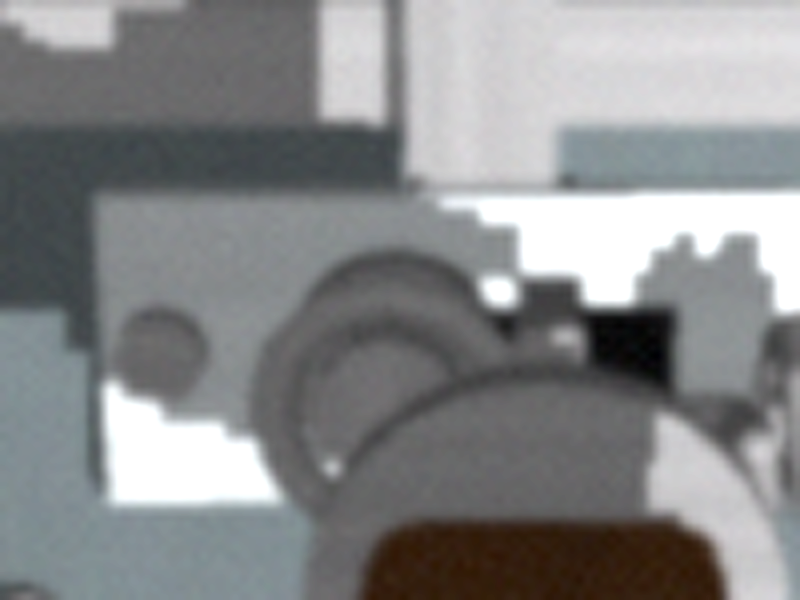

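Call:
step_arm:
  rows:
    - [-1.9,0,-1,0,0.005,0,20]
    - [-1.9,0,-2,0,0.005,0,20]
    - [-1.9,0,-3,0,0.005,0,20]
    - [-1.9,0,-4,0,0.005,0,20]
    - [-1.9,0,-5,0,0.005,0,20]
    - [-1.9,0,-6,0,0.005,0,20]
    - [-1.9,0,-7,0,0.005,0,20]
    - [-1.9,0,-7,0,0.005,0,20]

```text
clock: 19.15
eef_pos: [542.3, -89.7, 217.5]
tcp_rot: [-0.008, 1.563, 0.035]
contact_force: [9.0, 0.4, -0.1]
opening: 0.277
```

```bash
cat > chk.py <<'E'
import sys
from h import *
t=sys.argv[1]
s,p,d,C=snap('wrist',t); print(s['clock'],s['eef_pos'],s['contact_force'],s['wrist_torque'],delta(s['eef_pos'],down(.043)))
cv2.imwrite(f'pics/{t}d.png',cv2.convertScaleAbs(cv2.resize(p[200:275,250:350,::-1],(800,600),interpolation=2),alpha=1.6))
P=cloud(C,d)
m=(np.hypot(P[...,0]-528.1,P[...,1]+92.9)<16)&(P[...,2]>140)&(P[...,2]<175)
for a in((-13,-9,-97,-89),(-4,4,-85,-78)):
    q=P[m&(P[...,0]-528.1>a[0])&(P[...,0]-528.1<a[1])&(P[...,1]>a[2])&(P[...,1]<a[3])]; print(a,len(q),np.percentile(q[:,2],[20,50,80]) if len(q) else '')
E
python3 chk.py w16
```

```text
19.15 [542.2910962  -89.65448598 217.52775712] [ 8.97244785  0.39367994 -0.09345086] [ 0.17637262 -2.24306339  0.02626817] (array([-0., -0., -0.]), array([-0.0003,  0.0075,  0.0004]))
(-13, -9, -97, -89) 45 [149.02946885 149.57479501 150.21445976]
(-4, 4, -85, -78) 72 [149.47942602 150.69827972 151.12418359]
```

View pics/w16d.png

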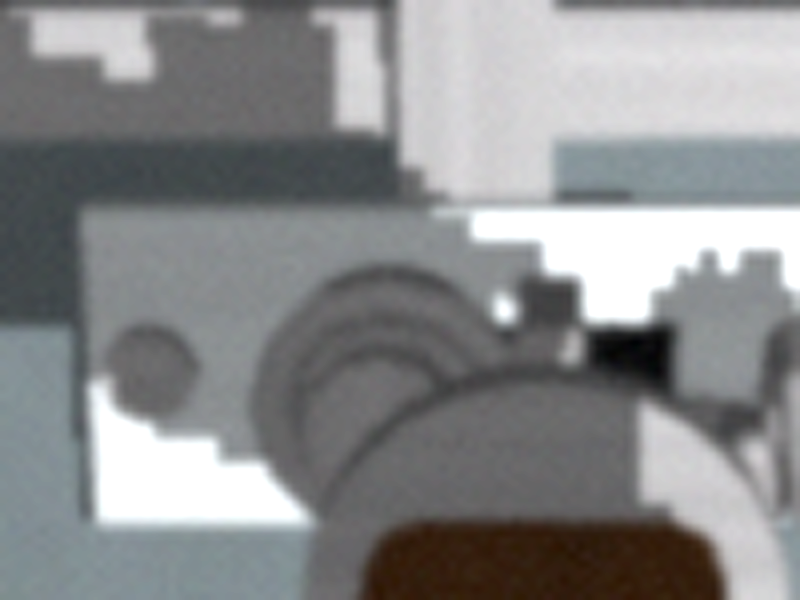

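Call:
step_arm:
  rows:
    - [-1,0,-1.2,0,0,0,20]
    - [0,0,-1.2,0,0,0,20]
    - [1,0,-1.2,0,0,0,20]
    - [2,0,-1.2,0,0,0,20]
    - [3,0,-1.2,0,0,0,20]
    - [4,0,-1.2,0,0,0,20]
    - [5,0.1,-1.2,0,0,0,20]
    - [6,0.2,-1.2,0,0,0,20]

```text
clock: 20.2
eef_pos: [547.8, -89.6, 216.2]
tcp_rot: [-0.039, 1.565, 0.003]
contact_force: [1.9, -1.3, -0.2]
opening: 0.278
```

```bash
python3 chk.py w17
```

```text
20.2 [547.82482105 -89.5605057  216.22040878] [ 1.89505409 -1.31815379 -0.15944066] [-0.24240842 -0.43388678 -0.00574308] (array([-0. , -0. ,  0.1]), array([-0.    ,  0.0061,  0.0003]))
(-13, -9, -97, -89) 16 [143.39386969 143.69076938 143.97500997]
(-4, 4, -85, -78) 64 [143.58781565 149.75790135 150.7605635 ]
```

View pics/w17d.png

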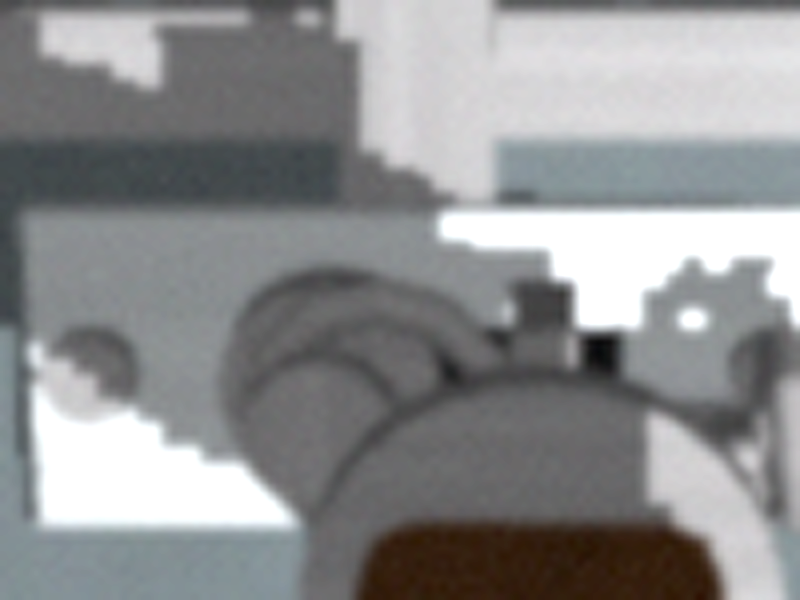

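Call:
step_arm:
  rows:
    - [1,0,0,0,0,0,20]
    - [2,0,0,0,0,0,20]
    - [3,0.1,0,0,0,0,20]
    - [3.5,0.1,0,0,0,0,20]
    - [3.5,0.1,1,0,0,0,20]
    - [3.5,0.1,2,0,0,0,20]
    - [3.5,0.1,3,0,0,0,20]
    - [3.5,0.1,4,0,0,0,20]

```text
clock: 21.25
eef_pos: [551.5, -89.4, 220.2]
tcp_rot: [-0.022, 1.564, 0.021]
contact_force: [-0.1, -0.6, -2.3]
opening: 0.273
```

```bash
python3 chk.py w18
```

```text
21.25 [551.45262826 -89.40881597 220.15159859] [-0.14039328 -0.56585308 -2.32677859] [-0.0787292  -0.00275955 -0.02318291] (array([-0. , -0. , -0.2]), array([-0.0001,  0.0064,  0.0003]))
(-13, -9, -97, -89) 16 [142.84283128 143.38685176 144.00691863]
(-4, 4, -85, -78) 67 [143.52705301 149.82066438 150.66350257]
```

View pics/w18d.png

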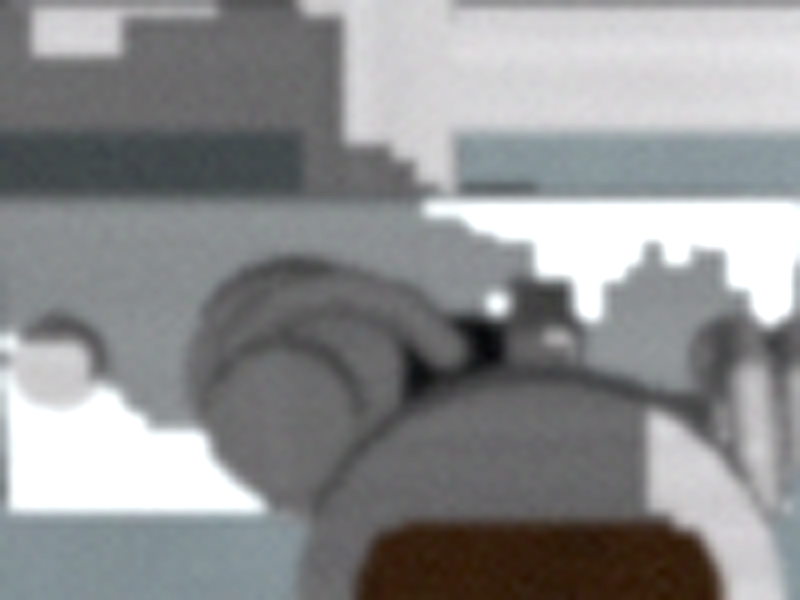

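Call:
step_arm:
  rows:
    - [0,0,3,0,0,0,20]
    - [0,0,7,0,0,0,20]
    - [0,0,12,0,0,0,20]
    - [0,0,20,0,0.003,0,20]
    - [0,0,40,0,0.006,0,20]
    - [0,0,60,0,0.006,0,20]
    - [0,-30,80,0,0.006,0,20]
    - [0,-60,80,0,0.006,0,20]

```text
clock: 22.3
eef_pos: [552.6, -150.1, 302.9]
tcp_rot: [-0.255, 1.567, -0.212]
contact_force: [-0.2, 0.9, -1.3]
opening: 0.279
```

Run:
```python
from h import *
s,p,d,C=snap('wrist','w19'); print(s['clock'],s['eef_pos'],s['contact_force'])
cv2.imwrite('pics/w19d.png',cv2.convertScaleAbs(cv2.resize(p[60:260,200:465,::-1],(795,600),interpolation=2),alpha=1.5))
print(delta([502,262.8,300],down(.302)))
p,d,C=load('w6'); P=cloud(C,d)
print(P[155:215,295:345,2].min())
cv2.imwrite('pics/w6d.png',cv2.resize(p[110:270,250:380,::-1],None,fx=3.7,fy=3.7,interpolation=2))
m=(abs(P[...,2]-95)<6)&(P[...,1]>150)&(P[...,0]>430)
c,h=cv2.findContours(m.astype(np.uint8),cv2.RETR_CCOMP,cv2.CHAIN_APPROX_NONE)
for k in c:
    if 60<cv2.contourArea(k)<900: 
        (u,v),wh,a=cv2.minAreaRect(k); print((u,v),wh,ray(C,u,v,95))
```

```text
22.3 [ 552.61651237 -150.13841202  302.86556685] [-0.20046511  0.89117501 -1.25639228]
(array([-50.1, 416.2,  -1.9]), array([0.0025, 0.003 , 0.2596]))
nan
(451.60003662109375, 320.2000427246094) (18.782970428466797, 47.404640197753906) [709.96128125 179.68470364  95.        ]
(314.6131896972656, 210.10379028320312) (24.312816619873047, 23.48865509033203) [501.80782949 263.41352025  95.        ]
(332.9000549316406, 161.70004272460938) (31.752164840698242, 31.752164840698242) [504.89388394 320.50130638  95.        ]
```

View pics/w19d.png

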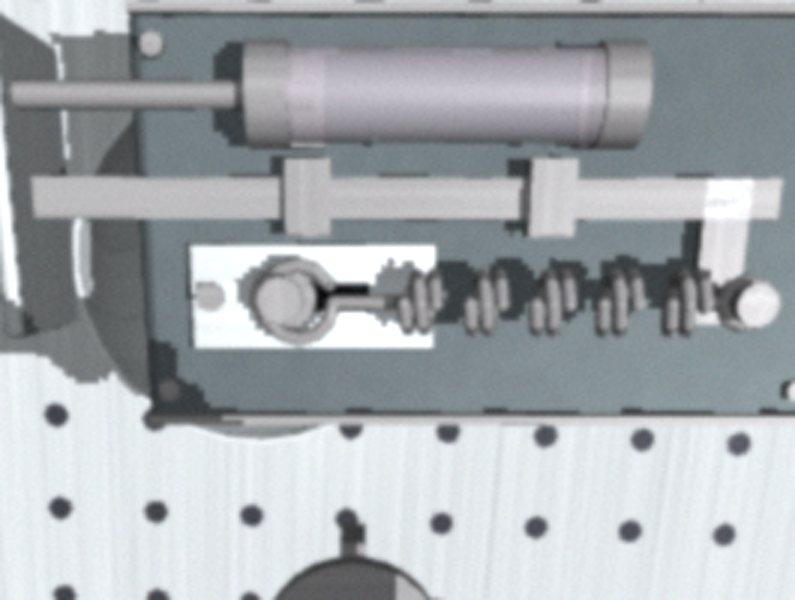

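View pics/w6d.png

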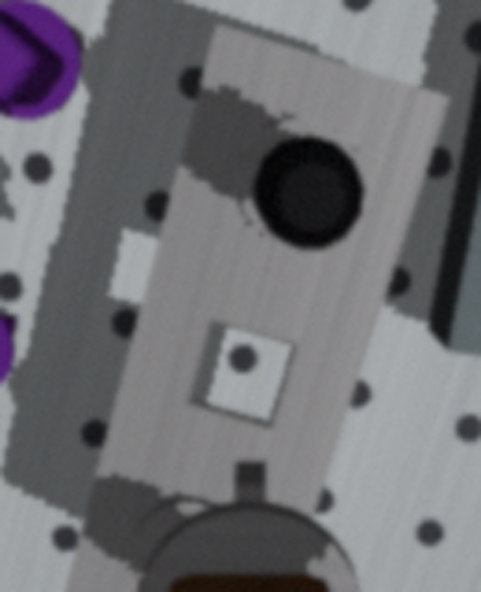

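Call:
step_arm:
  rows:
    - [-6,50,0,0,0,0.035,20]
    - [-12,102,0,0,0,0.07,20]
    - [-19,154,0,0,0,0.1,20]
    - [-25,206,0,0,0,0.13,20]
    - [-31,258,0,0,0,0.165,20]
    - [-37,310,0,0.001,0.001,0.2,20]
    - [-44,362,0,0.002,0.002,0.23,20]
    - [-50.2,413.7,0,0.0025,0.003,0.26,20]

```text
clock: 23.35
eef_pos: [501.4, 262.1, 302.4]
tcp_rot: [0.066, 1.57, 0.37]
contact_force: [0.9, -0.3, -1.4]
opening: 0.271
```

Call:
step_arm:
  rows:
    - [0,0,0,0,0,0,20]
    - [0,0,0,0,0,0,20]
    - [0,0,0,0,0,0,20]
    - [0,0,0,0,0,0,20]
    - [0,0,0,0,0,0,20]
    - [0,0,0,0,0,0,20]
    - [0,0,0,0,0,0,20]
    - [0,0,0,0,0,0,20]

```text
clock: 24.35
eef_pos: [501.4, 262.1, 302.5]
tcp_rot: [0.071, 1.57, 0.375]
contact_force: [1.2, -0.5, -1.2]
opening: 0.275
```

Run:
```python
from h import *
s,p,d,C=snap('wrist','w20'); print(s['clock'],s['eef_pos'],s['contact_force'],delta([502.4,263.6,300],down(.302)))
cv2.imwrite('pics/w20d.png',cv2.resize(p[110:270,250:380,::-1],None,fx=3.7,fy=3.7,interpolation=2))
P=cloud(C,d); m=(abs(P[...,2]-95)<6)&(P[...,1]>150)&(P[...,0]>430)
c,h=cv2.findContours(m.astype(np.uint8),cv2.RETR_CCOMP,cv2.CHAIN_APPROX_NONE)
for k in c:
    if 60<cv2.contourArea(k)<900: 
        (u,v),wh,a=cv2.minAreaRect(k); print((u,v),wh,ray(C,u,v,95))
print((proj(C,[s['eef_pos'][0],s['eef_pos'][1],228])-[250,110])*3.7)
```

```text
24.35 [501.42867316 262.12206977 302.45719282] [ 1.164969   -0.47864002 -1.22594902] (array([ 1. ,  1.5, -2.5]), array([-0.0002,  0.0005, -0.0015]))
(453.892578125, 318.93310546875) (19.450706481933594, 47.367671966552734) [709.74364901 179.5492614   95.        ]
(317.7385559082031, 208.37158203125) (24.23300552368164, 23.466745376586914) [501.77000869 263.41695188  95.        ]
(336.5000305175781, 160.00001525878906) (31.819805145263672, 30.405588150024414) [505.14873148 320.71907809  95.        ]
[249.47904202 498.21656931]
```

View pics/w20d.png

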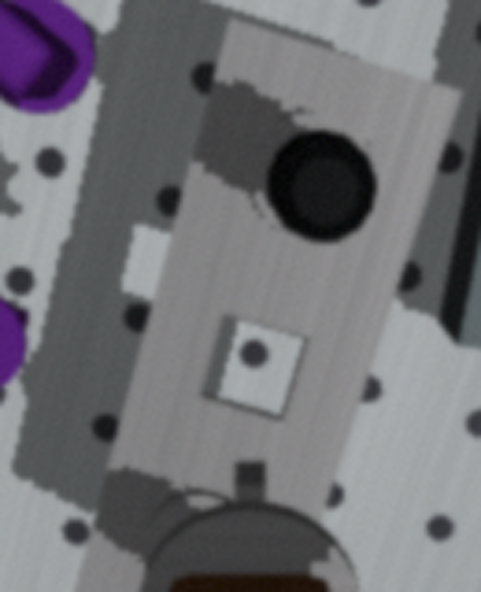

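Call:
step_arm:
  rows:
    - [0.8,1.9,-5,0,0,0,20]
    - [0.8,1.9,-35,0,0,0,20]
    - [0.8,1.9,-65,0,0,0,20]
    - [0.8,1.9,-90,0,0,0,20]
    - [0.8,1.9,-105,0,0,0,20]
    - [0.8,1.9,-115,0,0,0,20]
    - [0.8,1.9,-120,0,0,0,20]
    - [0.8,1.9,-120,0,0,0,20]

```text
clock: 25.4
eef_pos: [502.4, 264.2, 182.7]
tcp_rot: [0.135, 1.57, 0.439]
contact_force: [-0.5, -0.2, -2.0]
opening: 0.279
```

Run:
```python
from h import *
s,p,d,C=snap('scene','s21'); s=r.sense();print(s['clock'],s['eef_pos'],s['contact_force'],delta([502.2,264,114],down(.302)))
cv2.imwrite('pics/s21c.png',cv2.resize(p[240:360,370:530,::-1],(800,600),interpolation=2))
```

```text
25.45 [502.5463384  264.20840034 182.9503134 ] [ 0.44459444 -0.16694918 -1.74414072] (array([ -0.3,  -0.2, -69. ]), array([-0.0006,  0.0011, -0.0015]))
```

View pics/s21c.png

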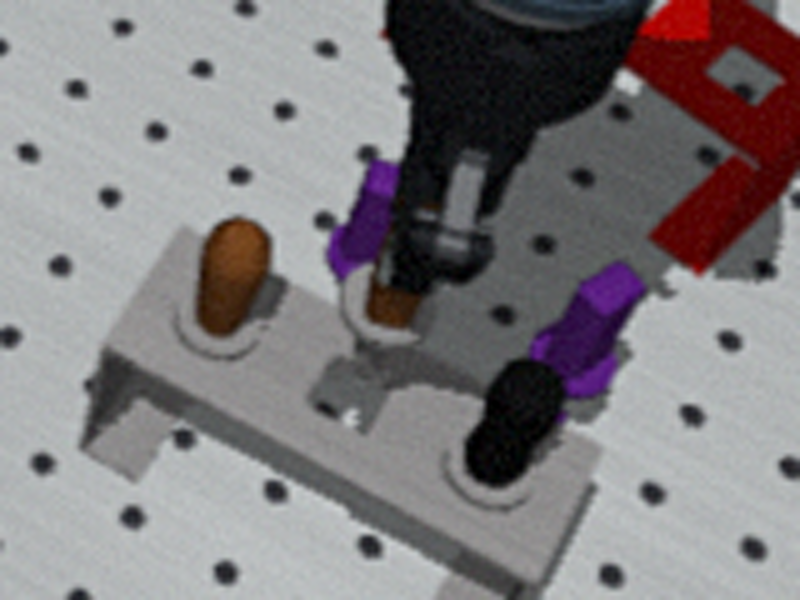

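Tip is 15 mm above the hole and looks centred; I'll lower it in.

Call:
step_arm:
  rows:
    - [-0.3,-0.2,-8,0,0,0,20]
    - [-0.3,-0.2,-16,0,0,0,20]
    - [-0.3,-0.2,-24,0,0,0,20]
    - [-0.3,-0.2,-32,0,0,0,20]
    - [-0.3,-0.2,-40,0,0,0,20]
    - [-0.3,-0.2,-48,0,0,0,20]
    - [-0.3,-0.2,-55,0,0,0,20]
    - [-0.3,-0.2,-60,0,0,0,20]

```text
clock: 26.45
eef_pos: [502.1, 264.0, 122.4]
tcp_rot: [0.142, 1.57, 0.445]
contact_force: [0.4, -0.1, -0.2]
opening: 0.277
```

Call:
step_arm:
  rows:
    - [0,0,-1,0,0,0,20]
    - [0,0,-2,0,0,0,20]
    - [0,0,-4,0,0,0,20]
    - [0,0,-5,0,0,0,20]
    - [0,0,-6,0,0,0,20]
    - [0,0,-6,0,0,0,20]
    - [0,0,-6,0,0,0,20]
    - [0,0,-6,0,0,0,20]

```text
clock: 27.45
eef_pos: [502.2, 264.0, 116.5]
tcp_rot: [0.161, 1.57, 0.464]
contact_force: [0.5, 0.4, -0.4]
opening: 0.279
```

Run:
```python
from h import *
s,p,d,C=snap('scene','s22'); s=r.sense();print(s['clock'],s['eef_pos'],s['contact_force'],s['wrist_torque'],s['opening'])
cv2.imwrite('pics/s22c.png',cv2.resize(p[240:360,370:530,::-1],(800,600),interpolation=2))
```

```text
27.5 [502.15608104 264.0017048  116.47540053] [ 0.03331544  0.34135549 -1.91379441] [-0.01741277 -0.04144093  0.05445744] 0.27668650633238856
```

View pics/s22c.png

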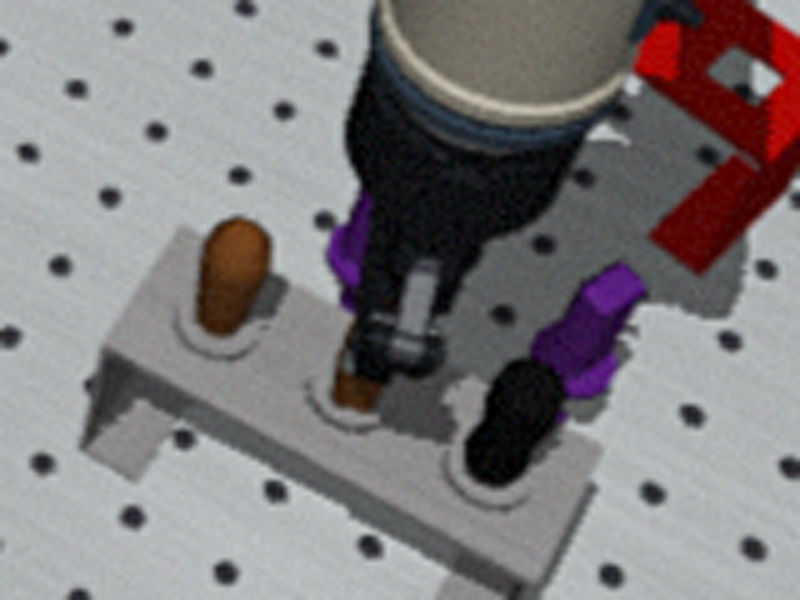

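Call:
step_arm:
  rows:
    - [0,0,-0.5,0,0,0,20]
    - [0,0,-1,0,0,0,20]
    - [0,0,-1.5,0,0,0,20]
    - [0,0,-2,0,0,0,20]
    - [0,0,-2.5,0,0,0,20]
    - [0,0,-2.8,0,0,0,20]
    - [0,0,-2.8,0,0,0,20]
    - [0,0,-2.8,0,0,0,20]

```text
clock: 28.5
eef_pos: [502.2, 264.0, 114.3]
tcp_rot: [0.171, 1.569, 0.474]
contact_force: [-2.4, -0.8, 5.1]
opening: 0.275
```

Call:
step_arm:
  rows:
    - [0,0,0,0,0,0,26]
    - [0,0,0,0,0,0,29]
    - [0,0,0,0,0,0,33]
    - [0,0,0,0,0,0,40]
    - [0,0,0,0,0,0,50]
    - [0,0,0,0,0,0,58]
    - [0,0,0,0,0,0,60]
    - [0,0,0,0,0,0,60]
  force: 20

```text
clock: 29.5
eef_pos: [502.2, 264.0, 114.3]
tcp_rot: [0.137, 1.569, 0.441]
contact_force: [-0.1, -0.3, -0.1]
opening: 0.703
```

Run:
```python
from h import *
s,p,d,C=snap('wrist','w23');print(s['clock'],s['eef_pos'],s['contact_force'],s['opening'])
```

```text
29.5 [502.24481085 264.01082389 114.29971368] [-0.13352618 -0.33079687 -0.12440225] 0.7032429561525153
```

View pics/w23.png

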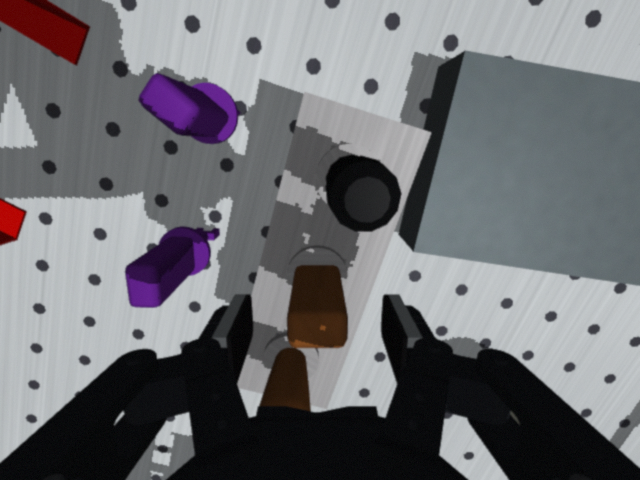

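The puller is standing free between the open fingers. I'll retreat upwards and check.

Call:
step_arm:
  rows:
    - [0,0,15,0,0,0,60]
    - [0,0,35,0,0,0,60]
    - [0,0,60,0,0,0,60]
    - [0,0,90,0,0,0,60]
    - [0,0,130,0,0,0,60]
    - [0,-10,170,0,0,-0.1,60]
    - [0,-40,210,0,0,-0.2,60]
    - [0,-60,215,0,0,-0.28,60]

```text
clock: 30.55
eef_pos: [503.5, 203.7, 333.8]
tcp_rot: [0.296, 1.563, 0.317]
contact_force: [-0.3, -0.5, -1.3]
opening: 0.701
```

Call:
step_arm:
  rows:
    - [0,-50,0,0,0,0,60]
    - [0,-100,0,0,0,0,60]
    - [0,-110,0,0,0,0,60]
    - [0,-110,0,0,0,0,60]
    - [0,-110,0,0,0,0,60]
    - [0,-110,0,0,0,0,60]
    - [0,-110,0,0,0,0,60]
    - [0,-110,0,0,0,0,60]

```text
clock: 31.55
eef_pos: [503.4, 94.1, 333.7]
tcp_rot: [0.308, 1.563, 0.329]
contact_force: [-0.3, -0.1, -0.6]
opening: 0.702
```

Run:
```python
from h import *
s,p,d,C=snap('wrist','w24');print(s['clock'],s['eef_pos'],s['contact_force'])
P=cloud(C,d); hsv=cv2.cvtColor(p,cv2.COLOR_RGB2HSV)
w=(hsv[...,0]<18)&(hsv[...,1]>110)&(P[...,2]>156)&(P[...,0]<560)
l=cv2.connectedComponents(w.astype(np.uint8))[1]
for k in range(1,l.max()+1):
    q=P[l==k]
    if len(q)>60: print(len(q),q.mean(0),np.ptp(q[:,2]),cv2.minAreaRect(q[:,:2].astype(np.float32)))
s,p2,d2,C2=snap('scene','s24')
a=cv2.resize(p2[260:360,380:520,::-1],(400,286),interpolation=2); b=cv2.resize(p2[200:300,210:350,::-1],(400,286),interpolation=2)
cv2.imwrite('pics/s24c.png',np.vstack([np.hstack([a,b])]))
```

```text
31.55 [503.43331974  94.05174474 333.71975772] [-0.25593215 -0.07468738 -0.6149675 ]
567 [501.45406936 262.09463622 158.81272545] 5.399244970323025 ((501.4132080078125, 262.23480224609375), (25.3385066986084, 17.29439353942871), 19.510562896728516)
531 [502.79096072 202.16898471 160.15715834] 8.360456982318226 ((502.781005859375, 202.1178436279297), (24.222551345825195, 23.299121856689453), 24.165218353271484)
```

View pics/w24.png

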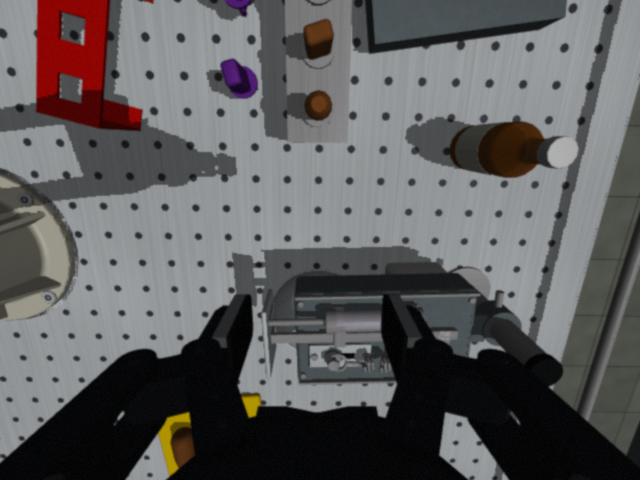

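View pics/s24c.png

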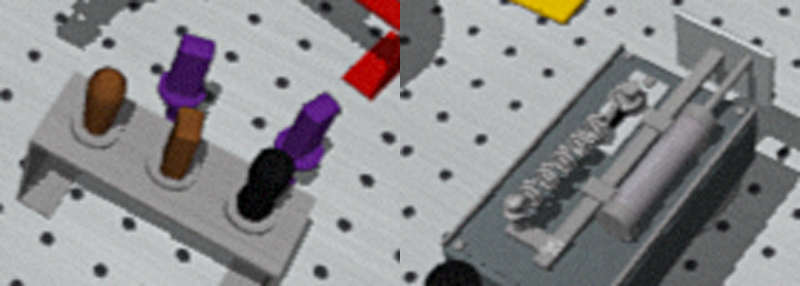

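Run:
```python
from h import *
p,d,C=load('w19'); P=cloud(C,d)
u,v=200+757/3,60+303/3; print('stud',ray(C,u,v,170)); 
print(order.sign_off())
```

```text
stud [668.77355607 -86.93140155 170.        ]
the job is handed in; nothing more can be done
None
```

I hooked the return spring onto the anchor post with the forked puller, put the puller back in the rack and handed the job in at 31.6 s. No verdict was reported, so what follows rests on my own checks.

**What I did:**
- I lifted the puller out of the rack's middle hole.
- I set the fork astride the spring's neck, swung the spring into line with the slot, and pulled the eye forward over the post. The pull read about 9 N.
- I pressed the eye down over the head in small steps. After I eased off, the force on the puller dropped to about 0 and the eye stayed caught.
- I lowered the puller into its own hole until the collar took about 5 N, released it and moved the arm clear.

**Last checks:**
- **Eye:** the last close view shows it round the neck under the head. The wire's centre was about 13 mm above the deck, so the spring slopes down about 7° and lies in line with the slot.
- **Push bar:** the rear stud sat at x ≈ 668.8 mm, against 667 mm expected with the bar fully out. It was at about 673.7 mm before the pull. That 1.6 mm difference is within the camera calibration (about 2 mm).
- **Puller:** it stands upright, with its handle top at the same height as at the start. Its measured position is (501.4, 262.1) mm, against the hole centre at (501.8, 263.4) mm.
- **Everything else:** the other two tools in the rack look unmoved in the last pictures. I did not check the remaining bystanders one by one.

**Where readings disagreed:** the post's x position came out as 529.1 mm from pixels and 528.1 mm from depth. I worked between the two, and the eye dropped over the head without jamming.

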